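Clear the broken diya off the entrance chowki and set it up again

TASK

One of the clay diyas broke: take the scraper block and wipe every sharp chip off the chowki top over its edge into the steel tray, keeping the fingers off the chips, then stand the scraper back upright on its green mat. Next set every whole diya upright and centred on a painted mark of the chowki, one to a mark, and last of all lay the guard bar across the two brass cradles so that it lies down in both. Leave the kalash, mould, blue box and gas lighter where they are.

Things in the scene. Friction and masses are not known exactly. Their poses are not given: they have to be found in the camera images.
- chowki: Fixed low dark-wood platform, 240 (x) x 260 (y) x 50 mm high, flat top. Origin: centre of its underside. Two brass cradles stand on the top at x = +85, y = -95 and +95 mm: each 38 (x) x 14 (y) mm, 50 mm tall over the top, with a notch open upward and along y, 22 mm wide in x, its floor 36 mm over the top. The chips lie on the top at x from -100 to +50 mm
- mark_right (a point): Centre of the painted white mark with a red rim, 62 mm across, flat on the chowki top at x = -30, y = -75 mm in the chowki's frame
- mark_middle (a point): Centre of the like mark at x = -30, y = 0 mm in the chowki's frame, on the top
- mark_left (a point): Centre of the like mark at x = -30, y = +75 mm in the chowki's frame, on the top
- bar_seat (a point): Point midway between the two brass cradles at the height of their notch floors; its axes are those of the chowki, the line from cradle to cradle is y. The laid bar's origin belongs here
- tray: Fixed open steel tray, 200 (x) x 130 (y) x 35 mm high, walls 4 mm, that stands against one of the two y sides (left or right, it varies) of the chowki, 15 mm lower than the chowki's top. Origin: centre of its underside; axes parallel to the chowki's
- diya_mat: Fixed flat blue mat, 200 (x) x 130 (y) x 4 mm, against the other y side of the chowki; the whole diyas start on it. Origin: centre of its underside
- scraper_mat: Fixed flat green mat, 150 (x) x 120 (y) x 4 mm, out to the left or right (it varies), where the scraper starts and belongs. Origin: centre of its underside
- bar_mat: Fixed flat cork mat, 150 (x) x 50 (y) x 3 mm, out on the other side from the green mat; the guard bar starts on it. Origin: centre of its underside
- scraper: Scraper block standing upright, 0.18 kg: orange blade 110 (x) x 22 (y) x 30 mm high, above it a pale wooden grip 90 (x) x 28 (y) mm from z = 30 to 70 mm. Origin: centre of the blade's flat underside; z up, x along the blade
- bar: Guard bar of pale wood with brass ends, 250 (along its x) x 16 x 16 mm, 0.13 kg. Origin: centre of its underside, x along its length
- diya0: Whole yellow ceramic diya, round, 50 mm across, 28 mm high, 70 g (two or three of diya0 to diya2 are present). Origin: centre of its underside, z up
- diya1: Whole yellow ceramic diya, round, 50 mm across, 28 mm high, 70 g (two or three of diya0 to diya2 are present). Origin: centre of its underside, z up
- diya2: Whole yellow ceramic diya, round, 50 mm across, 28 mm high, 70 g (two or three of diya0 to diya2 are present). Origin: centre of its underside, z up
- chip0: Loose sharp chip of yellow ceramic, about 24 x 20 mm, 9 mm thick, 12 g (four to six of chip0 to chip5 are present). Origin: centre of its underside as it first lies
- chip1: Loose sharp chip of yellow ceramic, about 24 x 20 mm, 9 mm thick, 12 g (four to six of chip0 to chip5 are present). Origin: centre of its underside as it first lies
- chip2: Loose sharp chip of yellow ceramic, about 24 x 20 mm, 9 mm thick, 12 g (four to six of chip0 to chip5 are present). Origin: centre of its underside as it first lies
- chip3: Loose sharp chip of yellow ceramic, about 24 x 20 mm, 9 mm thick, 12 g (four to six of chip0 to chip5 are present). Origin: centre of its underside as it first lies
- chip4: Loose sharp chip of yellow ceramic, about 24 x 20 mm, 9 mm thick, 12 g (four to six of chip0 to chip5 are present). Origin: centre of its underside as it first lies
- chip5: Loose sharp chip of yellow ceramic, about 24 x 20 mm, 9 mm thick, 12 g (four to six of chip0 to chip5 are present). Origin: centre of its underside as it first lies
- kalash: Steel water pot with a brown coconut on its mouth, 100 mm across, 166 mm high; bystander beyond the chowki. Origin: centre of its underside
- mould: Grey silicone diya mould, 80 x 120 x 24 mm; bystander beyond the chowki. Origin: centre of its underside
- pillbox: Blue round plastic box with a twist cap, 56 mm across, 58 mm high; bystander beyond the chowki. Origin: centre of its underside
- lighter: Red gas lighter lying down, 250 mm long with its steel tube, 27 mm high; bystander near the robot. Origin: under the middle of its 160 mm red handle, x towards the tube
Things that resemble listed ones, but are neither listed nor needed, are in the scene too. What is shaped like the diya2 but black or orange is not meant.

How it is judged (in metres and radians):
On the way, in this order (a step that is already met when the one before it is completed fails the run):
1. the scraper is held in the gripper with its blade down at the chowki top (contact force between the fingers and scraper above 0.5 N and x of scraper in the frame of chowki between -0.13 and 0.13 m and y of scraper in the frame of chowki between -0.17 and 0.17 m and z of scraper in the frame of chowki between 0.044 and 0.06 m), for 0.1 s.
2. every chip is in the steel tray (x of chip0 in the frame of tray between -0.098 and 0.098 m and y of chip0 in the frame of tray between -0.066 and 0.066 m and z of each of chip0, chip1, chip2, chip3, chip4, chip5 in the frame of tray below 0.046 m and x of chip1 in the frame of tray between -0.098 and 0.098 m and y of chip1 in the frame of tray between -0.066 and 0.066 m and x of chip2 in the frame of tray between -0.098 and 0.098 m and y of chip2 in the frame of tray between -0.066 and 0.066 m and x of chip3 in the frame of tray between -0.098 and 0.098 m and y of chip3 in the frame of tray between -0.066 and 0.066 m and x of chip4 in the frame of tray between -0.098 and 0.098 m and y of chip4 in the frame of tray between -0.066 and 0.066 m and x of chip5 in the frame of tray between -0.098 and 0.098 m and y of chip5 in the frame of tray between -0.066 and 0.066 m), for 0.2 s.
3. the scraper stands back on its green mat (horizontal distance between scraper and scraper_mat below 0.055 m and angle between scraper's own z axis and vertical below 0.1 rad and height (world z) of scraper below 0.01 m and linear speed of scraper below 0.03 m/s), for 0.2 s.
4. every diya stands upright on a mark ((horizontal distance between diya0 and mark_right below 0.015 m or horizontal distance between diya0 and mark_middle below 0.015 m or horizontal distance between diya0 and mark_left below 0.015 m) and angle between each of diya0, diya1, diya2's own z axis and vertical below 0.12 rad and z of diya0 in the frame of chowki between 0.045 and 0.056 m and linear speed of each of diya0, diya1, diya2 below 0.03 m/s and (horizontal distance between diya1 and mark_right below 0.015 m or horizontal distance between diya1 and mark_middle below 0.015 m or horizontal distance between diya1 and mark_left below 0.015 m) and z of diya1 in the frame of chowki between 0.045 and 0.056 m and (horizontal distance between diya2 and mark_right below 0.015 m or horizontal distance between diya2 and mark_middle below 0.015 m or horizontal distance between diya2 and mark_left below 0.015 m) and z of diya2 in the frame of chowki between 0.045 and 0.056 m), for 0.2 s.
5. the guard bar lies across both cradles (x of bar in the frame of bar_seat between -0.006 and 0.006 m and y of bar in the frame of bar_seat between -0.02 and 0.02 m and z of bar in the frame of bar_seat between -0.005 and 0.005 m and angle between the x axis of bar and the y axis of bar_seat, either way round below 0.06 rad and linear speed of bar below 0.03 m/s), for 0.2 s.
At the end, for the whole second after the job is handed in: All chips in the tray; scraper upright (0.1 rad) within 55 mm of its mat's centre; each diya upright (0.12 rad) on the chowki within 15 mm of a mark; bar in both cradles: within 6 mm across, 20 along, 5 in height of bar_seat, 0.06 rad of their line; all at rest (all of step 2 and all of step 3 and all of step 4 and all of step 5); the robot touches nothing.
It fails at once if the fingers touch a chip (over 1 N) (contact force between the fingers and chip0 above 1 N or contact force between the fingers and chip1 above 1 N or contact force between the fingers and chip2 above 1 N or contact force between the fingers and chip3 above 1 N or contact force between the fingers and chip4 above 1 N or contact force between the fingers and chip5 above 1 N).
It fails at once if a bystander (kalash, mould, blue box, lighter) is moved over 30 mm (distance of any of kalash, mould, pillbox, lighter from where it was at the start of the episode above 0.03 m).
Of diya0, diya1, diya2 only 2 to 3 are there at a start; the rules pass over those that are not, and their reading is None.
Of chip0, chip1, chip2, chip3, chip4, chip5 only 4 to 6 are there at a start; the rules pass over those that are not, and their reading is None.
At some moment in a run one of diya0, diya1, diya2, bar may be knocked a few centimetres aside while the robot is not near it.
It also fails if it takes over 208 s, if anything falls off the work surface, if the arm or the gripper's body presses on something with over 40 N, if the wrist force passes 120 N, or if a joint passes its speed limit or range.

ROBOT

A 6-joint arm with a two-finger parallel gripper is mounted at the origin on the work surface. World frame = base frame: x ahead of the robot, y to its left, z up, the work surface at z = 0. Lengths are in m, angles in degrees, forces in N, time in s.
With the tool pointing down it reaches from about 0.35 to 0.875 m from the base axis. Payload 4.2 kg.
Tool frame: the origin (TCP) lies at the very end of the fingers, on their centre line; the grasp point (between the pads) lies 19 mm behind it; z points along the fingers, y is the line along which they close (so a half turn about z gives the same grasp; the last joint's range is limited). The gripper opens to 87 mm and grips with 3 to 60 N. Pads are 19 mm wide; open, the fingers measure 117 mm over their backs; the gripper's body (75 mm by 190 mm) begins 51 mm behind the grasp point.
Start: joints at [14.817, 22.042, 0.453, 0, -68.411, -14.817], TCP at [0.625, 0, 0.192] pointing down, gripper open.
Joint ranges: [-179.83, 179.83], [-69.29, 118.12], [-61.27, 80.66], [-181.25, 117.63], [-171.15, -9.14], [-177.46, 177.46]. Speed limits (degrees/s): [159.86, 159.86, 180, 180, 180, 180].

INTERFACE

Orientations are given as a 3x3 rotation matrix whose columns are the frame's x, y, z axes.
In Python, from station import r gives the robot as it stands.
- The arm moves only by the tool jog_arm, never from a script. Its argument "plan" is text: rows parted by semicolons, each of 7 numbers parted by spaces: the shift along the tool's x, y, z normalised to -1 to 1, where 1 is 0.025 m, then the turn, a rotation vector about the tool's x, y, z normalised to -1 to 1, where 1 is 8 degrees, then the closure, from -1 (fully open) to 1 (shut). A call has exactly 10 rows; each row shifts and turns the commanded pose from where the row before left it, along the tool's axes as they then stand; what a row does not reach is not made up. A row lasts 1/10 s, in which the tool goes at most 50 mm and 8.59 degrees, less where a joint would pass 70% of its speed; a pose out of reach is approached as far as the arm can. A call with a number of a shift or a turn outside -1 to 1 is refused whole. A call with a gripper value outside its range is refused whole. The fingers move at their own pace and stop on an object; the grip force is fixed at half the most. Time passes only in rows, so rows that do not move let the fingers close, or fill a call up. It gives the time, the measured TCP pose, the force, the opening and the grip force at its end, in the units of the state.
- r.sense(): the state, without advancing time (a new reading comes with each control period).
- r.capture(name): name is "scene" or "side" or "wrist"; returns (picture, depth): 400x640x3 uint8, red, green, blue; 400x640 float32, m along the optical axis (not along the pixel's ray), 0 where there is no reading.
- r.get_calibration(name): a dict with "mtx" (3x3 intrinsics, pixels), "extrinsics" (4x4, takes a point from camera to world coordinates). Camera axes: x right, y up, looking along -z (the intrinsics and any distortion apply to the point x, -y, -z); pixel columns grow to the right and rows downward; lengths in m; the calibration is good to about 2 mm. The wrist camera is an equidistant fisheye: a pixel r from the principal point sees the ray r / f radians off the axis. A picture is of the moment at which its call begins: read the wrist's pose just before it. get_calibration takes no time and is no camera call; for the wrist camera it gives the pose at the moment of the call.
- r.finish_job(): hands the job in; it is judged then, once.
The state is a dict: "time_s": time; "joints": joint angles; "joint_velocities": joint speeds; "effort": joint torques, N m; "tcp_pos": TCP position; "ee_rot": TCP orientation; "wrist_force": force on the tool from outside, world axes, zero at the start; "moment": the same for the moment, N m; "gripper_width": opening from 0.0 (shut) to 1.0 (fully open); "gripper_force": force on a finger pad.
Only numpy, scipy, OpenCV 4.12 (cv2) and the standard library are available. Lean on these libraries where they do the work, as an engineer would, in place of code of your own. Each camera call takes 0.05 s, during which the arm holds its last target. There are 200 camera calls.

## Working session

There is one attempt and no reset: what is moved stays moved. The work goes in short steps, Python scripts to look and compute and a tool call to move; the robot and the scene stay as the last step left them, time stands still between calls to the robot, and variables do not carry over. Pictures are saved under pics/ and viewed, at most 14 in all, crops included, and the job is handed in when it is done.

Besides the shell and the picture viewer there is one more tool, called as name(argument=value, ...), one argument or row to a line, values as JSON. jog_arm: Moves the arm, as the interface text tells. Scaled input: -1 to 1 covers 0.025 m each way for a shift and 8 degrees each way for a turn. Its arguments: {"type":"object","properties":{"plan":{"type":"string"}},"required":["plan"]}

```bash
mkdir -p pics; ls; cat > h.py <<'E'
import numpy as np, cv2
from station import r
def cap(n):
    c=r.get_calibration(n); p,d=r.capture(n); return p,d,np.array(c['mtx']),np.array(c['extrinsics'])
def cloud(n,p,d,K,E):
    v,u=np.mgrid[0:400,0:640].astype(float)
    x=(u-K[0,2])/K[0,0]; y=(v-K[1,2])/K[1,1]
    if n=='wrist':
        t=np.hypot(x,y); s=np.where(t>1e-9,np.tan(np.minimum(t,1.5))/np.maximum(t,1e-9),1); x=x*s;y=y*s
    P=np.stack([x*d,-y*d,-d],-1)
    return P@E[:3,:3].T+E[:3,3]
def save(n,p): cv2.imwrite('pics/'+n,p[:,:,::-1])
E
python3 - <<'E'
from h import *
for n in('scene','side','wrist'):
    p,d,K,E=cap(n); save(n+'0.png',p); W=cloud(n,p,d,K,E); np.savez(n+'0.npz',p=p,d=d,K=K,E=E,W=W); print(n,K.round(1).tolist(),E.round(3).tolist())
s=r.sense();print({k:np.round(v,3).tolist() for k,v in s.items()})
E
```

```text
pics
scene [[508.7, 0.0, 317.8], [0.0, 508.7, 199.2], [0.0, 0.0, 1.0]] [[-0.171, -0.771, 0.613, 1.466], [0.985, -0.141, 0.099, 0.146], [0.01, 0.621, 0.784, 1.206], [0.0, 0.0, 0.0, 1.0]]
side [[471.7, 0.0, 324.8], [0.0, 471.7, 185.1], [0.0, 0.0, 1.0]] [[-0.973, 0.153, -0.174, 0.392], [-0.231, -0.704, 0.672, 0.733], [-0.02, 0.694, 0.72, 0.883], [0.0, 0.0, 0.0, 1.0]]
wrist [[309.7, 0.0, 322.6], [0.0, 309.7, 200.6], [0.0, 0.0, 1.0]] [[-1.0, -0.0, 0.001, 0.624], [-0.0, -0.97, -0.243, -0.066], [0.001, -0.243, 0.97, 0.385], [0.0, 0.0, 0.0, 1.0]]
{'time_s': 0.15, 'joints': [14.816, 22.081, 0.399, -0.02, -68.412, -14.819], 'joint_velocities': [0.055, -0.129, 0.263, 0.099, 0.037, 0.04], 'effort': [0.0, -39.105, 18.759, 4.222, 0.012, -0.0], 'tcp_pos': [0.624, 0.0, 0.191], 'ee_rot': [[-0.0, -1.0, -0.002], [-1.0, 0.0, -0.0], [0.0, 0.002, -1.0]], 'wrist_force': [0.184, 0.654, 0.073], 'moment': [-0.02, -0.015, -0.018], 'gripper_force': 0.0, 'gripper_width': 1.001}
```

View pics/scene0.png

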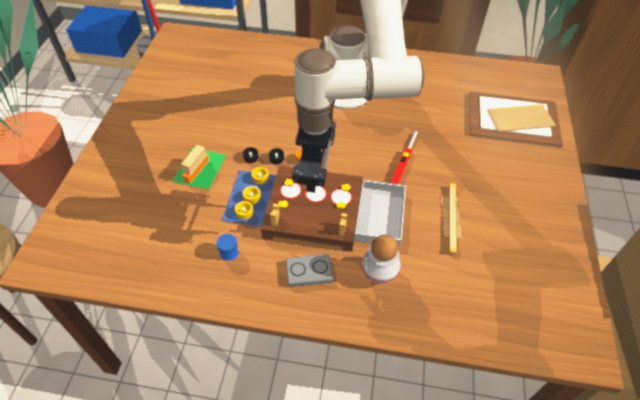

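View pics/side0.png

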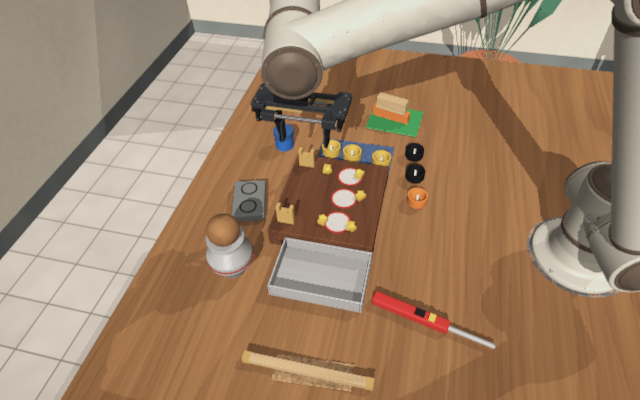

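View pics/wrist0.png

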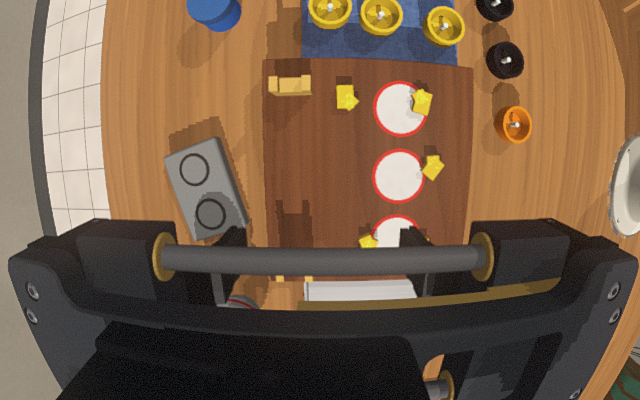

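```bash
cat > seg.py <<'E'
from h import *
def blobs(p,W,lo,hi,z0,z1,minA=15,ero=0):
    hsv=cv2.cvtColor(p,cv2.COLOR_RGB2HSV)
    m=cv2.inRange(hsv,np.array(lo),np.array(hi))
    m=(m>0)&(W[...,2]>z0)&(W[...,2]<z1)&(W[...,0]>0.2)&(W[...,0]<1.1)&(abs(W[...,1])<.8)
    n,l,st,_=cv2.connectedComponentsWithStats(m.astype(np.uint8),connectivity=8)
    out=[]
    for i in range(1,n):
        if st[i,4]<minA: continue
        P=W[l==i]; rect=cv2.minAreaRect((P[:,:2]*1000).astype(np.float32))
        out.append((st[i,4],np.round(rect[0]).tolist(),np.round(rect[1]).tolist(),round(rect[2],1),(np.percentile(P[:,2],[2,50,98])*1000).round(1).tolist()))
    return out
E
python3 - <<'E'
from seg import *
C={'white':((0,0,170),(180,60,255),.04,.062),'yellow':((22,150,120),(34,255,255),.002,.08),'orange':((5,180,150),(17,255,255),.002,.09),'palewood':((10,60,150),(24,150,255),.008,.12),'green':((45,120,60),(85,255,255),-.01,.02),'blue':((100,80,40),(125,255,200),-.01,.02),'darkwood':((0,80,20),(15,255,110),.045,.06)}
for n in('scene','side','wrist'):
    z=np.load(n+'0.npz')
    for c,(lo,hi,a,b) in C.items():
        for o in blobs(z['p'],z['W'],lo,hi,a,b,40 if c!='yellow' else 10): print(n,c,*o)
E
```

```text
scene white 179 [542.0, -85.0] [51.0, 50.0] 12.3 [44.4, 49.6, 55.4]
scene white 167 [542.0, -6.0] [45.0, 56.0] 53.4 [45.0, 49.7, 54.9]
scene white 195 [538.0, 65.0] [49.0, 52.0] 9.2 [43.8, 49.6, 54.2]
scene white 49 [779.0, 230.0] [15.0, 61.0] 39.6 [54.4, 59.5, 61.7]
scene yellow 15 [307.0, 243.0] [18.0, 13.0] 0.0 [21.6, 23.2, 28.6]
scene yellow 177 [471.0, -197.0] [69.0, 47.0] 12.5 [10.7, 25.2, 35.0]
scene yellow 40 [515.0, -94.0] [23.0, 27.0] 79.7 [49.6, 57.9, 60.8]
scene yellow 42 [503.0, 73.0] [22.0, 24.0] 83.7 [51.4, 57.6, 62.4]
scene yellow 396 [585.0, -205.0] [50.0, 117.0] 82.3 [10.5, 24.1, 33.9]
scene yellow 58 [598.0, -96.0] [31.0, 26.0] 13.4 [47.1, 57.0, 62.7]
scene yellow 37 [575.0, 68.0] [21.0, 21.0] 74.1 [50.2, 58.6, 65.1]
scene yellow 11 [644.0, 395.0] [11.0, 9.0] 85.8 [15.6, 17.7, 22.2]
scene orange 160 [486.0, -393.0] [22.0, 109.0] 65.9 [5.6, 19.1, 35.0]
scene palewood 345 [482.0, -400.0] [33.0, 93.0] 73.5 [36.7, 66.5, 76.7]
scene palewood 174 [525.0, 390.0] [229.0, 16.0] 0.4 [8.5, 17.0, 23.0]
scene green 698 [464.0, -397.0] [121.0, 155.0] 86.4 [-2.8, 2.5, 8.0]
scene 
[... 2805 characters left out ...]
102.2]
wrist blue 3893 [550.0, -197.0] [198.0, 93.0] 0.6 [3.4, 5.0, 6.7]
wrist blue 175 [744.0, -204.0] [50.0, 21.0] 31.9 [3.6, 12.3, 19.5]
wrist darkwood 629 [656.0, -129.0] [21.0, 39.0] 88.6 [49.3, 51.0, 52.5]
wrist darkwood 133 [601.0, -115.0] [16.0, 9.0] 0.7 [49.2, 51.0, 52.4]
wrist darkwood 101 [515.0, -113.0] [9.0, 19.0] 70.5 [49.3, 51.0, 52.3]
wrist darkwood 153 [502.0, -38.0] [24.0, 20.0] 10.7 [49.6, 51.0, 52.3]
wrist darkwood 1314 [657.0, 45.0] [42.0, 57.0] 2.3 [49.5, 50.9, 52.4]
wrist darkwood 108 [576.0, 51.0] [16.0, 13.0] 12.2 [49.6, 51.0, 52.3]
wrist darkwood 47 [502.0, 55.0] [8.0, 16.0] 47.5 [49.7, 50.9, 52.1]
wrist darkwood 56 [727.0, 155.0] [4.0, 31.0] 68.3 [46.7, 50.9, 53.9]
```

```bash
cat > fit.py <<'E'
from seg import *
def rect(W,m,q=''):
    P=W[m]; print(q,len(P),[np.round(x,1) for x in cv2.minAreaRect((P[:,:2]*1000).astype(np.float32))],(np.percentile(P[:,2],[5,50,95])*1000).round(1))
def box(W,x0,x1,y0,y1,z0,z1): return (W[...,0]>x0)&(W[...,0]<x1)&(W[...,1]>y0)&(W[...,1]<y1)&(W[...,2]>z0)&(W[...,2]<z1)
E
python3 - <<'E'
from fit import *
for n in('scene','side','wrist'):
    z=np.load(n+'0.npz');W=z['W'];p=z['p']
    m=box(W,.42,.72,-.17,.15,.046,.054); m=cv2.morphologyEx(m.astype(np.uint8),cv2.MORPH_OPEN,np.ones((3,3)))>0
    rect(W,m,n+' chowki')
    for nm,b in dict(scr_top=(.4,.56,-.47,-.33,.068,.085),crR=(.6,.75,-.14,-.07,.092,.106),crL=(.6,.75,.05,.12,.092,.106),tray_rim=(.4,.75,.1,.3,.03,.04),tray_floor=(.4,.75,.1,.3,.0,.012),bar=(.35,.75,.34,.44,.012,.03)).items():
        m=box(W,*b)
        if m.sum()>20: rect(W,m,n+' '+nm)
    # red rims
    h=cv2.cvtColor(p,cv2.COLOR_RGB2HSV); red=((h[...,0]<8)|(h[...,0]>172))&(h[...,1]>140)&(h[...,2]>120)
    for y in(-.085,-.011,.063):
        m=red&box(W,.49,.59,y-.036,y+.036,.045,.056)
        if m.sum()>15:
            P=W[m][:,:2]*1000; A=np.c_[2*P,np.ones(len(P))]; s=np.linalg.lstsq(A,(P**2).sum(1),rcond=None)[0]; print(n,'mark',s[:2].round(1),np.sqrt(s[2]+s[0]**2+s[1]**2).round(1),len(P))
E
```

```text
scene chowki 2749 [array([572.5, -10.8]), array([241.9, 259.1]), np.float64(0.4)] [46.5 49.3 52.8]
scene scr_top 207 [array([ 480.8, -399.9]), array([33.4, 91.7]), np.float64(73.5)] [68.4 72.6 76.7]
scene crR 43 [array([ 657. , -105.1]), array([14.2, 41.7]), np.float64(89.6)] [ 92.4  97.1 102.2]
scene crL 43 [array([655. ,  84.9]), array([43. , 13.5]), np.float64(2.7)] [ 92.8  96.5 100.6]
scene tray_rim 277 [array([570.7, 177.1]), array([147. , 244.9]), np.float64(88.8)] [30.4 33.7 37.5]
scene tray_floor 2595 [array([575.1, 200.1]), array([199.4, 349.7]), np.float64(89.9)] [0.3 2.9 8. ]
scene bar 408 [array([527.8, 392.1]), array([252.5,  17.9]), np.float64(0.8)] [13.5 17.7 22.2]
scene mark [539.7 -85.5] 32.4 54
scene mark [539.3 -10.5] 32.4 51
scene mark [538.   64.3] 32.3 46
side chowki 7118 [array([570.1,  -9.9]), array([239.8, 263.8]), np.float64(0.3)] [47.1 49.6 52.2]
side scr_top 214 [array([ 478.2, -398.4]), array([34.7, 90.5]), np.float64(77.3)] [68.7 72.9 76.4]
side crR 46 [array([ 655.7, -104.8]), array([38. , 18.7]), np.float64(3.0)] [ 93.3  98.6 101.3]
side crL 60 [array(
[... 362 characters left out ...]
20.9]
side mark [540.  -87.5] 31.2 73
side mark [539.9 -12.4] 31.1 90
side mark [539.8  62.3] 31.0 79
wrist chowki 36243 [array([568.6, -10.5]), array([240.9, 260.5]), np.float64(0.4)] [49.7 51.  52.3]
wrist crR 305 [array([ 654.3, -104.8]), array([37.4, 14.5]), np.float64(0.1)] [ 93.6 100.8 102.2]
wrist crL 110 [array([652.1,  88.3]), array([ 8.6, 37.3]), np.float64(88.0)] [ 96.  100.8 101.9]
wrist tray_rim 104 [array([692.5, 153.9]), array([107.2,  28.5]), np.float64(14.7)] [32.1 35.3 38.7]
wrist tray_floor 3618 [array([617.8, 166.9]), array([ 59.1, 264.4]), np.float64(89.7)] [0.3 3.9 5.9]
wrist mark [538.8 -85.6] 29.7 471
wrist mark [538.6 -10.6] 29.8 519
wrist mark [538.2  63.3] 29.0 199
```

jog_arm(
  plan="1 .36 0 0 0 0 -1;1 .36 0 0 0 0 -1;1 .36 0 0 0 0 -1;1 .36 0 0 0 0 -1;1 .36 0 0 0 0 -1;1 .36 0 0 0 0 -1;1 .36 0 0 0 0 -1;1 .36 0 0 0 0 -1;1 .36 0 0 0 0 -1;1 .36 0 0 0 0 -1",
)

```text
time_s: 1.15
tcp_pos: [0.5343, -0.2508, 0.1916]
ee_rot: [[-0.0, -1.0, -0.001], [-1.0, 0.0, 0.0], [-0.0, 0.001, -1.0]]
wrist_force: [0.4, -0.0, 0.1]
gripper_width: 1.0
gripper_force: 0.0
```

jog_arm(
  plan="1 .36 0 0 0 0 -1;1 .36 0 0 0 0 -1;1 .36 0 0 0 0 -1;1 .36 0 0 0 0 -1;1 .36 0 0 0 0 -1;1 .36 0 0 0 0 -1;0 0 0 0 0 -1 -1;0 0 0 0 0 -1 -1;0 0 0 0 0 -1 -1;0 0 0 0 0 -1 -1",
)

```text
time_s: 2.15
tcp_pos: [0.4807, -0.4, 0.1914]
ee_rot: [[0.534, -0.845, -0.001], [-0.845, -0.534, 0.001], [-0.001, 0.0, -1.0]]
wrist_force: [-0.2, 0.1, -0.8]
gripper_width: 1.002
gripper_force: 0.0
```

jog_arm(
  plan="0 0 0 0 0 -1 -1;0 0 0 0 0 -1 -1;0 0 0 0 0 -1 -1;0 0 0 0 0 -1 -1;0 0 0 0 0 -1 -1;0 0 0 0 0 -.25 -1;0 0 0 0 0 0 -1;0 0 0 0 0 0 -1;0 0 0 0 0 0 -1;0 0 0 0 0 0 -1",
)

```text
time_s: 3.15
tcp_pos: [0.481, -0.3999, 0.1919]
ee_rot: [[0.961, -0.276, -0.0], [-0.276, -0.961, 0.0], [-0.0, -0.0, -1.0]]
wrist_force: [-0.0, -0.3, 0.4]
gripper_width: 1.003
gripper_force: 0.0
```

```bash
python3 - <<'E'
from fit import *
for n in('wrist','scene','side'):
    p,d,K,E=cap(n);W=cloud(n,p,d,K,E); save(n+'1.png',p)
    rect(W,box(W,.4,.56,-.47,-.33,.068,.085),n+' top')
    rect(W,box(W,.38,.6,-.48,-.31,.012,.068),n+' all')
    for o in blobs(p,W,(22,150,120),(34,255,255),.045,.07,8): print(n,'chip',*o)
    for o in blobs(p,W,(45,120,60),(85,255,255),-.01,.02,100): print(n,'green',*o)
    h=cv2.cvtColor(p,cv2.COLOR_RGB2HSV)
    if n!='wrist':
        m=box(W,.4,.75,.1,.3,.031,.04)&(h[...,1]<40); m=cv2.morphologyEx(m.astype(np.uint8),cv2.MORPH_CLOSE,np.ones((3,3)))>0; k,l,st,_=cv2.connectedComponentsWithStats(m.astype(np.uint8)); i=1+np.argmax(st[1:,4]); rect(W,l==i,n+' tray')
E
```

```text
wrist top 2260 [array([ 476.8, -401.7]), array([28.1, 89.3]), np.float64(75.3)] [73.2 74.8 76. ]
wrist all 238 [array([ 524.4, -414.5]), array([26.6, 11.1]), np.float64(75.0)] [33.4 35.3 63.9]
wrist chip 187 [599.0, -92.0] [25.0, 35.0] 1.7 [50.8, 59.6, 61.3]
wrist chip 78 [573.0, 68.0] [26.0, 20.0] 79.7 [57.2, 59.6, 61.4]
wrist green 2342 [421.0, -392.0] [130.0, 67.0] 73.0 [3.3, 4.9, 6.4]
scene top 208 [array([ 480.6, -400.6]), array([33.6, 92.8]), np.float64(74.9)] [68.6 72.2 76. ]
scene all 354 [array([ 466.1, -390.7]), array([ 49.8, 145.5]), np.float64(59.5)] [14.7 40.  65.3]
scene chip 44 [514.0, -94.0] [24.0, 30.0] 85.4 [47.7, 57.5, 62.1]
scene chip 44 [502.0, -21.0] [28.0, 24.0] 3.7 [49.2, 57.7, 63.3]
scene chip 41 [503.0, 73.0] [30.0, 21.0] 7.2 [47.1, 57.4, 61.7]
scene chip 56 [598.0, -95.0] [29.0, 26.0] 2.0 [47.6, 57.0, 61.7]
scene chip 36 [578.0, 71.0] [17.0, 24.0] 13.6 [50.1, 57.1, 61.3]
scene green 700 [462.0, -396.0] [123.0, 159.0] 84.9 [-3.3, 2.7, 8.0]
scene tray 128 [array([527., 226.]), array([232. , 108.4]), np.float64(31.4)] [29.5 33.2 37.8]
side top 213 [array([ 478.5, -399. ]), array([32.4, 89.9]), np.float64(79.0)] [69.3 72.7 76.2]
side all 536 [array([ 479.3, -396.8]), array([ 33.1, 111.3]), np.float64(77.0)] [14.3 38.2 65.4]
side chip 41 [601.0, -95.0] [18.0, 25.0] 12.9 [53.6, 57.8, 61.4]
side chip 34 [516.0, -96.0] [34.0, 15.0] 68.8 [53.5, 57.6, 60.7]
side chip 42 [501.0, -27.0] [39.0, 19.0] 74.7 [49.4, 58.5, 61.0]
side chip 42 [574.0, 70.0] [21.0, 21.0] 73.1 [52.9, 58.1, 61.5]
side chip 40 [505.0, 74.0] [19.0, 25.0] 18.8 [47.5, 57.5, 60.8]
side green 700 [464.0, -397.0] [122.0, 147.0] 86.3 [-0.5, 3.5, 7.3]
side tray 695 [array([526.1, 426.7]), array([208.7, 635.7]), np.float64(5.4)] [31.  33.7 36.5]
```

View pics/wrist1.png

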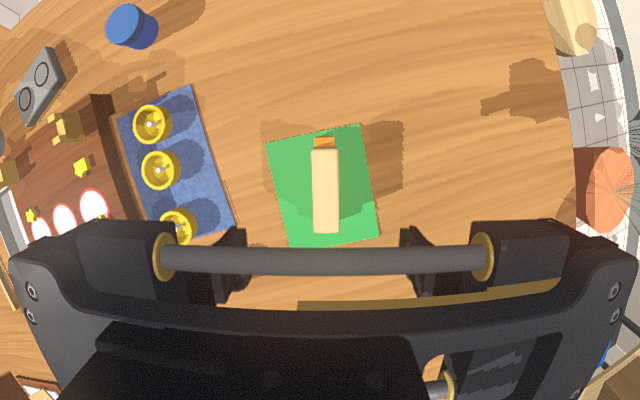

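jog_arm(
  plan="-.11 .06 0 0 0 -.15 -1;0 0 .87 0 0 0 -1;0 0 .87 0 0 0 -1;0 0 .87 0 0 0 -1;0 0 .87 0 0 0 -1;0 0 .87 0 0 0 -1;0 0 .87 0 0 0 -1;0 0 .86 0 0 0 -1;0 0 0 0 0 0 -1;0 0 0 0 0 0 -1",
)

```text
time_s: 4.3
tcp_pos: [0.478, -0.401, 0.0403]
ee_rot: [[0.967, -0.255, -0.0], [-0.255, -0.967, -0.0], [-0.0, 0.0, -1.0]]
wrist_force: [0.0, 0.1, 0.8]
gripper_width: 0.996
gripper_force: 0.0
```

jog_arm(
  plan="0 0 0 0 0 0 1;0 0 0 0 0 0 1;0 0 0 0 0 0 1;0 0 0 0 0 0 1;0 0 0 0 0 0 1;0 0 0 0 0 0 1;0 0 0 0 0 0 1;0 0 0 0 0 0 1;0 0 0 0 0 0 1;0 0 0 0 0 0 1",
)

```text
time_s: 5.3
tcp_pos: [0.4779, -0.4007, 0.0399]
ee_rot: [[0.967, -0.255, -0.0], [-0.255, -0.967, -0.0], [-0.0, 0.0, -1.0]]
wrist_force: [0.7, -1.1, 0.3]
gripper_width: 0.314
gripper_force: 30.0
```

jog_arm(
  plan="0 0 -.2 0 0 0 1;0 0 -.6 0 0 0 1;0 0 -.8 0 0 0 1;0 0 -.8 0 0 0 1;0 0 -.8 0 0 0 1;0 0 -.8 0 0 0 1;0 0 -.8 0 0 0 1;0 0 0 0 0 0 1;0 0 0 0 0 0 1;0 0 0 0 0 0 1",
)

```text
time_s: 6.3
tcp_pos: [0.477, -0.3999, 0.1582]
ee_rot: [[0.967, -0.256, -0.003], [-0.256, -0.967, 0.002], [-0.003, -0.001, -1.0]]
wrist_force: [-0.4, -0.6, -0.9]
gripper_width: 0.313
gripper_force: 30.0
```

jog_arm(
  plan="0 0 0 0 0 -1 1;0 0 0 0 0 -.9 1;.12 -1 0 0 0 0 1;.12 -1 0 0 0 0 1;.12 -1 0 0 0 0 1;.12 -1 0 0 0 0 1;.12 -1 0 0 0 0 1;.12 -1 0 0 0 0 1;.12 -1 0 0 0 0 1;.12 -1 0 0 0 0 1",
)

```text
time_s: 7.3
tcp_pos: [0.4997, -0.1993, 0.1585]
ee_rot: [[1.0, 0.007, -0.003], [0.007, -1.0, 0.001], [-0.003, -0.001, -1.0]]
wrist_force: [-0.2, -1.0, -0.6]
gripper_width: 0.314
gripper_force: 30.0
```

jog_arm(
  plan="0 -1 0 0 0 0 1;0 -1 0 0 0 0 1;0 -.96 0 0 0 0 1;0 0 0 0 0 0 1;0 0 .8 0 0 0 1;0 0 .8 0 0 0 1;0 0 .8 0 0 0 1;0 0 .2 0 0 0 1;0 0 0 0 0 0 1;0 0 0 0 0 0 1",
)

```text
time_s: 8.3
tcp_pos: [0.5006, -0.1269, 0.0955]
ee_rot: [[1.0, 0.007, 0.001], [0.007, -1.0, -0.0], [0.001, 0.0, -1.0]]
wrist_force: [0.5, 0.3, -2.6]
gripper_width: 0.316
gripper_force: 30.0
```

jog_arm(
  plan="0 0 0 0 0 0 1;0 0 0 0 0 0 1;0 0 .1 0 0 0 1;0 0 .1 0 0 0 1;0 0 0 0 0 0 1;0 0 0 0 0 0 1;0 0 0 0 0 0 1;0 0 0 0 0 0 1;0 0 0 0 0 0 1;0 0 0 0 0 0 1",
)

```text
time_s: 9.3
tcp_pos: [0.5, -0.1265, 0.09]
ee_rot: [[1.0, 0.007, 0.0], [0.007, -1.0, 0.0], [0.0, -0.0, -1.0]]
wrist_force: [-0.5, -0.5, -0.7]
gripper_width: 0.312
gripper_force: 30.0
```

```bash
python3 - <<'E'
from fit import *
p,d,K,E=cap('side');W=cloud('side',p,d,K,E); cv2.imwrite('pics/side2.png',cv2.resize(p[90:290,220:460,::-1],None,fx=3,fy=3))
for o in blobs(p,W,(5,180,150),(17,255,255),.03,.12,20): print('blade',*o)
print(r.sense()['tcp_pos'],r.sense()['wrist_force'])
E
```

```text
[ 0.50001222 -0.12649223  0.08997647] [ 0.13609053 -0.11520024 -2.13949794]
```

View pics/side2.png

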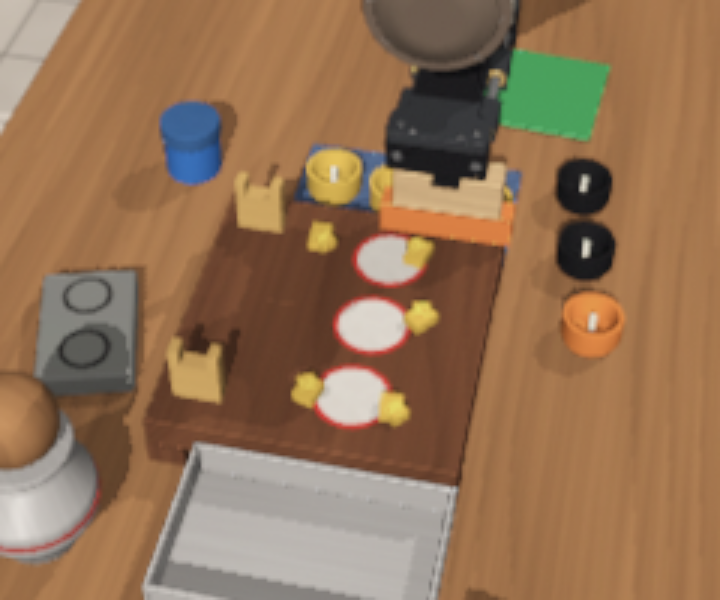

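jog_arm(
  plan="0 0 .1 0 0 0 1;0 0 0 0 0 0 1;0 -.4 0 0 0 0 1;0 -.5 0 0 0 0 1;0 -.5 0 0 0 0 1;0 -.5 0 0 0 0 1;0 -.5 0 0 0 0 1;0 -.5 0 0 0 0 1;0 -.5 0 0 0 0 1;0 -.5 0 0 0 0 1",
)

```text
time_s: 10.35
tcp_pos: [0.4993, -0.0278, 0.0875]
ee_rot: [[1.0, 0.007, 0.0], [0.007, -1.0, 0.0], [0.0, -0.0, -1.0]]
wrist_force: [-0.3, -0.8, -0.9]
gripper_width: 0.313
gripper_force: 30.0
```

jog_arm(
  plan="0 -.5 0 0 0 0 1;0 -.5 0 0 0 0 1;0 -.5 0 0 0 0 1;0 -.5 0 0 0 0 1;0 -.5 0 0 0 0 1;0 -.5 0 0 0 0 1;0 -.5 0 0 0 0 1;0 -.5 0 0 0 0 1;0 -.5 0 0 0 0 1;0 -.5 0 0 0 0 1",
)

```text
time_s: 11.35
tcp_pos: [0.4984, 0.0971, 0.0874]
ee_rot: [[1.0, 0.007, -0.0], [0.007, -1.0, 0.0], [-0.0, -0.0, -1.0]]
wrist_force: [-1.4, -0.2, -1.3]
gripper_width: 0.315
gripper_force: 30.0
```

jog_arm(
  plan="0 -.5 0 0 0 0 1;0 -.5 0 0 0 0 1;0 -.5 0 0 0 0 1;0 -.4 0 0 0 0 1;0 0 0 0 0 0 1;0 0 0 0 0 0 1;0 0 0 0 0 0 1;0 0 0 0 0 0 1;0 0 0 0 0 0 1;0 0 0 0 0 0 1",
)

```text
time_s: 12.35
tcp_pos: [0.4981, 0.1432, 0.0875]
ee_rot: [[1.0, 0.006, -0.0], [0.006, -1.0, -0.0], [-0.0, 0.0, -1.0]]
wrist_force: [-0.0, 0.7, -1.8]
gripper_width: 0.311
gripper_force: 30.0
```

```bash
cat > chips.py <<'E'
from fit import *
for n in('side','scene'):
    p,d,K,E=cap(n);W=cloud(n,p,d,K,E)
    for o in blobs(p,W,(20,110,90),(36,255,255),.001,.08,6): 
        if -160<o[1][1]<300 : print(n,*o)
    if n=='side': cv2.imwrite('pics/cs.png',cv2.resize(p[120:320,220:460,::-1],None,fx=3,fy=3))
s=r.sense();print(s['tcp_pos'],s['wrist_force'])
E
python3 chips.py
```

```text
side 48 [605.0, -100.0] [13.0, 41.0] 13.1 [47.6, 57.7, 61.4]
side 58 [577.0, 63.0] [17.0, 34.0] 8.0 [48.5, 57.5, 61.5]
side 260 [506.0, 156.0] [43.0, 58.0] 54.5 [3.1, 12.7, 24.0]
side 45 [308.0, 234.0] [31.0, 11.0] 78.2 [16.8, 24.0, 26.9]
scene 90 [517.0, 158.0] [28.0, 73.0] 67.0 [3.9, 12.9, 48.7]
scene 70 [597.0, -99.0] [33.0, 29.0] 86.3 [47.5, 55.9, 62.8]
scene 53 [575.0, 69.0] [20.0, 26.0] 37.6 [48.0, 57.3, 61.9]
[0.49815545 0.14333149 0.08747054] [ 0.49441048 -0.59751629 -1.4931004 ]
```

View pics/cs.png

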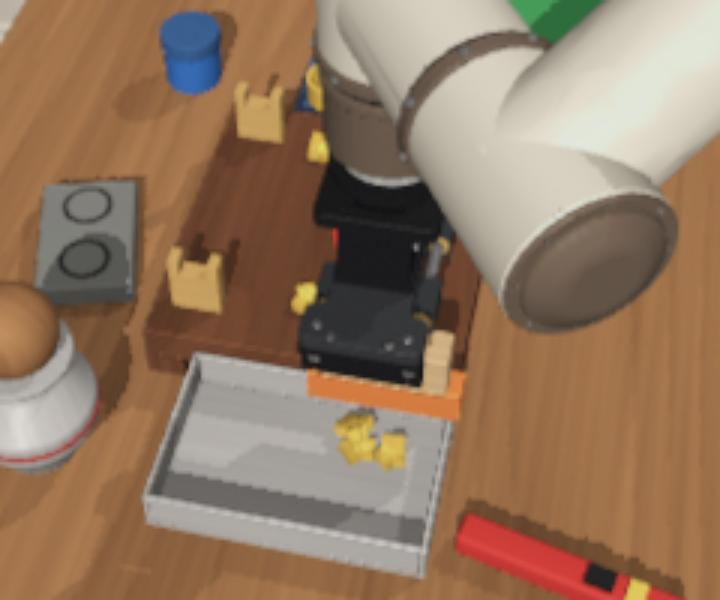

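jog_arm(
  plan="0 0 -.8 0 0 0 1;0 0 -.8 0 0 0 1;0 0 -.8 0 0 0 1;.3 1 0 0 0 0 1;.3 1 0 0 0 0 1;.3 1 0 0 0 0 1;.3 1 0 0 0 0 1;.3 1 0 0 0 0 1;.3 1 0 0 0 0 1;.3 1 0 0 0 0 1",
)

```text
time_s: 13.45
tcp_pos: [0.552, -0.0322, 0.1474]
ee_rot: [[1.0, 0.007, -0.0], [0.007, -1.0, 0.0], [-0.0, -0.0, -1.0]]
wrist_force: [-0.3, -0.8, -1.9]
gripper_width: 0.313
gripper_force: 30.0
```

jog_arm(
  plan=".3 1 0 0 0 0 1;.3 1 0 0 0 0 1;.3 1 0 0 0 0 1;0 .92 0 0 0 0 1;0 0 0 0 0 0 1;0 0 0 0 0 0 1;0 0 0 0 0 0 1;0 0 0 0 0 0 1;0 0 0 0 0 0 1;0 0 0 0 0 0 1",
)

```text
time_s: 14.45
tcp_pos: [0.5751, -0.1284, 0.1476]
ee_rot: [[1.0, 0.008, 0.0], [0.008, -1.0, 0.0], [0.0, -0.0, -1.0]]
wrist_force: [-0.1, -0.3, -1.4]
gripper_width: 0.31
gripper_force: 30.0
```

```bash
python3 chips.py
```

```text
side 75 [601.0, -100.0] [20.0, 40.0] 13.5 [49.6, 57.3, 61.3]
side 86 [575.0, 64.0] [34.0, 24.0] 75.3 [48.0, 57.3, 61.0]
side 258 [507.0, 150.0] [49.0, 51.0] 10.9 [4.3, 13.1, 25.1]
side 44 [309.0, 240.0] [19.0, 11.0] 78.6 [19.7, 24.6, 27.4]
scene 20 [308.0, 242.0] [20.0, 17.0] 7.7 [17.7, 24.1, 28.0]
scene 133 [507.0, 158.0] [34.0, 58.0] 75.2 [2.4, 13.4, 25.4]
scene 66 [596.0, -97.0] [36.0, 26.0] 14.3 [44.7, 57.0, 63.4]
scene 50 [574.0, 68.0] [26.0, 19.0] 83.1 [50.1, 57.4, 61.3]
[ 0.57506907 -0.12861393  0.14750893] [ 0.15700542 -0.3892876  -1.65288585]
```

jog_arm(
  plan="0 0 .6 0 0 0 1;0 0 .6 0 0 0 1;0 0 .6 0 0 0 1;0 0 .4 0 0 0 1;0 0 .2 0 0 0 1;0 0 0 0 0 0 1;0 0 0 0 0 0 1;0 -.4 0 0 0 0 1;0 -.5 0 0 0 0 1;0 -.5 0 0 0 0 1",
)

```text
time_s: 15.55
tcp_pos: [0.575, -0.0928, 0.0879]
ee_rot: [[1.0, 0.007, 0.001], [0.007, -1.0, 0.0], [0.001, -0.0, -1.0]]
wrist_force: [-0.1, 0.1, -1.6]
gripper_width: 0.313
gripper_force: 30.0
```

jog_arm(
  plan="0 -.5 0 0 0 0 1;0 -.5 0 0 0 0 1;0 -.5 0 0 0 0 1;0 -.5 0 0 0 0 1;0 -.5 0 0 0 0 1;0 -.5 0 0 0 0 1;0 -.5 0 0 0 0 1;0 -.5 0 0 0 0 1;0 -.5 0 0 0 0 1;0 -.5 0 0 0 0 1",
)

```text
time_s: 16.55
tcp_pos: [0.5739, 0.032, 0.0874]
ee_rot: [[1.0, 0.007, -0.0], [0.007, -1.0, 0.0], [-0.0, -0.0, -1.0]]
wrist_force: [0.2, -0.3, -2.1]
gripper_width: 0.308
gripper_force: 30.0
```

jog_arm(
  plan="0 -.5 0 0 0 0 1;0 -.5 0 0 0 0 1;0 -.5 0 0 0 0 1;0 -.5 0 0 0 0 1;0 -.5 0 0 0 0 1;0 -.5 0 0 0 0 1;0 -.5 0 0 0 0 1;0 -.5 0 0 0 0 1;0 -.5 0 0 0 0 1;0 -.0 0 0 0 0 1",
)

```text
time_s: 17.55
tcp_pos: [0.5733, 0.1453, 0.0875]
ee_rot: [[1.0, 0.009, 0.001], [0.009, -1.0, 0.0], [0.001, -0.0, -1.0]]
wrist_force: [0.7, 0.8, -0.7]
gripper_width: 0.309
gripper_force: 30.0
```

```bash
python3 chips.py
```

```text
side 102 [605.0, 162.0] [32.0, 22.0] 72.9 [4.2, 11.8, 15.9]
side 87 [579.0, 155.0] [22.0, 28.0] 16.2 [2.8, 11.7, 15.2]
side 263 [506.0, 155.0] [42.0, 57.0] 56.1 [3.6, 13.0, 25.2]
side 44 [309.0, 241.0] [18.0, 11.0] 78.6 [21.7, 24.4, 27.7]
scene 20 [304.0, 241.0] [16.0, 30.0] 88.9 [15.7, 23.0, 30.3]
scene 32 [515.0, 166.0] [36.0, 13.0] 5.2 [3.7, 11.7, 16.5]
scene 92 [597.0, 163.0] [63.0, 24.0] 4.4 [2.9, 12.2, 58.7]
[0.57297765 0.14384763 0.08734654] [-0.4237697  -0.60484676 -0.71211072]
```

jog_arm(
  plan="0 0 -1 0 0 0 1;0 0 -1 0 0 0 1;0 0 -1.0 0 0 0 1;-.18 .99 0 0 0 0 1;-.18 .99 0 0 0 0 1;-.18 .99 0 0 0 0 1;-.18 .99 0 0 0 0 1;-.18 .99 0 0 0 0 1;-.18 .99 0 0 0 0 1;-.18 .99 0 0 0 0 1",
)

```text
time_s: 18.65
tcp_pos: [0.5422, -0.0315, 0.1625]
ee_rot: [[1.0, 0.006, -0.0], [0.006, -1.0, -0.0], [-0.0, 0.0, -1.0]]
wrist_force: [1.2, 0.3, -2.2]
gripper_width: 0.315
gripper_force: 30.0
```

jog_arm(
  plan="-.18 .99 0 0 0 0 1;-.18 .99 0 0 0 0 1;-.18 .99 0 0 0 0 1;-.18 .99 0 0 0 0 1;-.18 .99 0 0 0 0 1;-.18 .99 0 0 0 0 1;-.18 .99 0 0 0 0 1;-.18 .99 0 0 0 0 1;-.18 .99 0 0 0 0 1;-.18 .99 0 0 0 0 1",
)

```text
time_s: 19.65
tcp_pos: [0.4987, -0.2792, 0.1624]
ee_rot: [[1.0, 0.006, -0.0], [0.006, -1.0, 0.0], [-0.0, -0.0, -1.0]]
wrist_force: [0.9, -0.2, -1.7]
gripper_width: 0.314
gripper_force: 30.0
```

jog_arm(
  plan="-.18 .99 0 0 0 0 1;-.18 .99 0 0 0 0 1;-.18 .99 0 0 0 0 1;-.18 .99 0 0 0 0 1;-.18 .99 0 0 0 0 1;0 0 0 0 0 0 1;0 0 0 0 0 0 1;0 0 0 0 0 0 1;0 0 0 0 0 0 1;0 0 0 0 0 0 1",
)

```text
time_s: 20.65
tcp_pos: [0.4782, -0.401, 0.1627]
ee_rot: [[1.0, 0.008, 0.0], [0.008, -1.0, -0.0], [0.0, 0.0, -1.0]]
wrist_force: [0.3, -0.4, -1.5]
gripper_width: 0.31
gripper_force: 30.0
```

```bash
python3 chips.py; python3 - <<'E'
from fit import *
for n in('side',):
    p,d,K,E=cap(n);W=cloud(n,p,d,K,E)
    for o in blobs(p,W,(5,180,150),(17,255,255),.03,.2,20): print('blade',*o)
    for o in blobs(p,W,(45,120,60),(85,255,255),-.01,.02,100): print(n,'green',*o)
E
```

```text
side 100 [605.0, 162.0] [32.0, 23.0] 74.3 [4.0, 11.5, 14.4]
side 87 [578.0, 156.0] [21.0, 34.0] 6.6 [3.2, 11.6, 15.1]
side 259 [507.0, 151.0] [49.0, 49.0] 11.2 [4.3, 13.2, 25.4]
side 44 [309.0, 240.0] [18.0, 11.0] 78.7 [21.2, 24.8, 27.0]
scene 20 [307.0, 241.0] [20.0, 20.0] 51.8 [17.4, 23.7, 30.0]
scene 131 [506.0, 154.0] [54.0, 36.0] 2.6 [3.7, 12.9, 24.8]
scene 105 [593.0, 160.0] [57.0, 24.0] 12.0 [4.2, 11.4, 17.1]
[ 0.47819778 -0.40112996  0.16263159] [-0.05211259 -0.40686316 -2.59625017]
side green 1200 [465.0, -396.0] [123.0, 148.0] 84.5 [-0.4, 3.6, 7.4]
```

jog_arm(
  plan="0 0 .9 0 0 0 1;0 0 .9 0 0 0 1;0 0 .9 0 0 0 1;0 0 .9 0 0 0 1;0 0 .7 0 0 0 1;0 0 .3 0 0 0 1;0 0 .1 0 0 0 1;0 0 .1 0 0 0 1;0 0 .08 0 0 0 1;0 0 0 0 0 0 1",
)

```text
time_s: 21.8
tcp_pos: [0.4782, -0.4018, 0.041]
ee_rot: [[1.0, 0.007, 0.001], [0.007, -1.0, -0.0], [0.001, 0.0, -1.0]]
wrist_force: [-0.5, -0.5, -1.2]
gripper_width: 0.31
gripper_force: 30.0
```

jog_arm(
  plan="0 0 0 0 0 0 1;0 0 0 0 0 0 1;0 0 0 0 0 0 -1;0 0 0 0 0 0 -1;0 0 0 0 0 0 -1;0 0 0 0 0 0 -1;0 0 0 0 0 0 -1;0 0 0 0 0 0 -1;0 0 0 0 0 0 -1;0 0 0 0 0 0 -1",
)

```text
time_s: 22.8
tcp_pos: [0.4779, -0.4017, 0.0404]
ee_rot: [[1.0, 0.007, -0.0], [0.007, -1.0, 0.0], [-0.0, -0.0, -1.0]]
wrist_force: [0.3, 0.4, -1.1]
gripper_width: 0.943
gripper_force: 0.0
```

jog_arm(
  plan="0 0 -.5 0 0 0 -1;0 0 -1 0 0 0 -1;0 0 -1 0 0 0 -1;0 0 -1 0 0 0 -1;0 0 -1 0 0 0 -1;0 0 -1 0 0 0 -1;0 0 -1 0 0 0 -1;0 0 0 0 0 0 -1;0 0 0 0 0 0 -1;0 0 0 0 0 0 -1",
)

```text
time_s: 23.8
tcp_pos: [0.4773, -0.4012, 0.2022]
ee_rot: [[1.0, 0.007, -0.001], [0.007, -1.0, 0.001], [-0.001, -0.001, -1.0]]
wrist_force: [0.6, -0.1, 0.3]
gripper_width: 1.002
gripper_force: 0.0
```

```bash
cat > look.py <<'E'
from fit import *
import sys
for n in sys.argv[1:]:
    p,d,K,E=cap(n);W=cloud(n,p,d,K,E); save('l_%s.png'%n,p)
    for o in blobs(p,W,(20,110,90),(36,255,255),.006,.1,60):
        if o[1][1]<110: print(n,'diya',*o)
    m=box(W,.4,.56,-.47,-.33,.068,.085)
    if m.sum()>20: rect(W,m,n+' scr')
    m=box(W,.35,.75,.3,.46,.012,.03)
    if m.sum()>20: rect(W,m,n+' bar')
E
python3 look.py side scene wrist
```

```text
side diya 254 [619.0, -219.0] [47.0, 77.0] 12.1 [10.5, 24.5, 33.9]
side diya 239 [557.0, -199.0] [46.0, 52.0] 12.0 [12.3, 25.6, 34.2]
side diya 227 [476.0, -195.0] [48.0, 53.0] 9.3 [13.8, 26.1, 34.0]
side scr 215 [array([ 478.7, -400.9]), array([89.1, 33.3]), np.float64(1.0)] [69.3 72.7 76. ]
side bar 1307 [array([526. , 393.2]), array([249.8,  18.5]), np.float64(0.5)] [14.4 18.1 20.7]
scene diya 201 [479.0, -196.0] [54.0, 46.0] 13.3 [9.9, 22.8, 33.6]
scene diya 456 [588.0, -206.0] [51.0, 112.0] 82.6 [9.9, 23.4, 34.5]
scene scr 201 [array([ 480.4, -401.7]), array([91.9, 29.8]), np.float64(1.3)] [68.7 72.5 76.5]
scene bar 401 [array([527.3, 392.3]), array([253.2,  17.6]), np.float64(0.7)] [13.  18.1 22.4]
wrist diya 104 [662.0, -90.0] [55.0, 20.0] 67.5 [85.5, 86.9, 88.8]
wrist diya 1152 [619.0, -208.0] [59.0, 50.0] 29.9 [14.8, 25.0, 34.2]
wrist diya 1147 [558.0, -201.0] [58.0, 50.0] 34.3 [14.6, 24.8, 33.8]
wrist diya 1082 [475.0, -197.0] [50.0, 51.0] 24.9 [14.8, 25.5, 33.9]
wrist scr 2172 [array([ 477.3, -402.7]), array([89.7, 27.5]), np.float64(1.0)] [73.2 74.8 76. ]
```

jog_arm(
  plan=".34 -1 0 0 0 0 -.5;.34 -1 0 0 0 0 -.5;.34 -1 0 0 0 0 -.5;.34 -1 0 0 0 0 -.5;.34 -1 0 0 0 0 -.5;.34 -1 0 0 0 0 -.5;.34 -1 0 0 0 0 -.5;.34 -1 0 0 0 0 -.5;0 0 0 0 0 0 -.5;0 0 0 0 0 0 -.5",
)

```text
time_s: 24.95
tcp_pos: [0.5444, -0.2008, 0.2024]
ee_rot: [[1.0, 0.008, -0.001], [0.008, -1.0, -0.0], [-0.001, 0.0, -1.0]]
wrist_force: [-0.7, -0.8, -0.5]
gripper_width: 0.746
gripper_force: 0.0
```

```bash
cat > di.py <<'E'
from fit import *
import sys
from scipy.optimize import least_squares
for n in sys.argv[1:]:
    p,d,K,E=cap(n);W=cloud(n,p,d,K,E); save('d_%s.png'%n,p)
    h=cv2.cvtColor(p,cv2.COLOR_RGB2HSV); Y=cv2.inRange(h,np.array((20,110,90)),np.array((36,255,255)))>0
    m=(Y&(((W[...,2]>.0295)&(W[...,2]<.037)&(W[...,1]<-.12))|((W[...,2]>.073)&(W[...,2]<.083)))&(abs(W[...,1])<.35)&(W[...,0]>.4)&(W[...,0]<.7)).astype(np.uint8)
    mm=cv2.dilate(m,np.ones((5,5),np.uint8)); k,l=cv2.connectedComponents(mm)
    for i in range(1,k):
        P=W[(l==i)&(m>0)]
        if len(P)<40: continue
        q=P[:,:2]*1000
        s=least_squares(lambda c:np.maximum(np.hypot(*(q-c).T)-25,0)+np.maximum(19-np.hypot(*(q-c).T),0),q.mean(0)+.1,loss='soft_l1').x
        mn=np.array(cv2.minEnclosingCircle(q.astype(np.float32))[0]); print(n,len(P),'fit',s.round(1),'encl',mn.round(1),round(cv2.minEnclosingCircle(q.astype(np.float32))[1],1),'z',np.percentile(P[:,2],[50,95]).round(4))
s=r.sense();print(s['tcp_pos'].round(4),s['ee_rot'].round(3).tolist(),s['gripper_width'])
E
python3 di.py wrist side
```

```text
wrist 533 fit [ 615.2 -209.5] encl [ 615.2 -209.6] 25.1 z [0.0328 0.0342]
wrist 504 fit [ 555.4 -201.8] encl [ 555.3 -201.8] 25.1 z [0.0327 0.0341]
wrist 367 fit [ 475.7 -196.1] encl [ 475.7 -196.1] 25.2 z [0.0326 0.034 ]
side 145 fit [ 583.7 -203. ] encl [ 587.3 -203.6] 55.3 z [0.0313 0.0338]
side 71 fit [ 477.1 -194.3] encl [ 477.7 -194.4] 27.9 z [0.0315 0.0346]
[ 0.5442 -0.2017  0.2026] [[1.0, 0.006, -0.001], [0.006, -1.0, -0.0], [-0.001, 0.0, -1.0]] 0.7488301738308626
```

View pics/d_wrist.png

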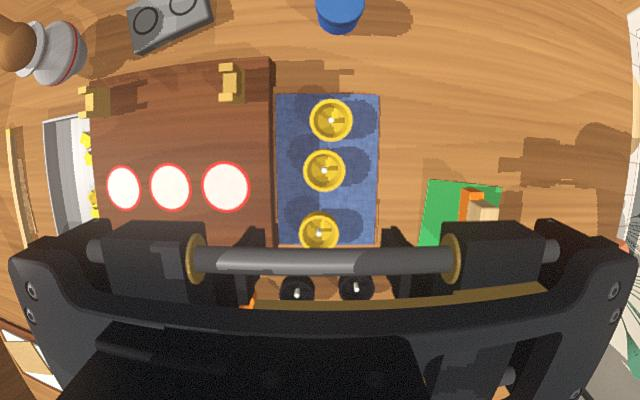

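jog_arm(
  plan=".44 0 0 0 0 0 -.5;0 0 1 0 0 0 -.5;0 0 1 0 0 0 -.5;0 0 1 0 0 0 -.5;0 0 1 0 0 0 -.5;0 0 1 0 0 0 -.5;0 0 1 0 0 0 -.5;0 0 1 0 0 0 -.5;0 0 .5 0 0 0 -.5;0 0 .2 0 0 0 -.5",
)

```text
time_s: 26.05
tcp_pos: [0.5551, -0.2016, 0.0089]
ee_rot: [[1.0, 0.006, -0.002], [0.006, -1.0, 0.0], [-0.002, -0.0, -1.0]]
wrist_force: [-0.1, 0.2, 0.4]
gripper_width: 0.748
gripper_force: 0.0
```

jog_arm(
  plan="0 0 0 0 0 0 -.5;0 0 0 0 0 0 1;0 0 0 0 0 0 1;0 0 0 0 0 0 1;0 0 0 0 0 0 1;0 0 0 0 0 0 1;0 0 0 0 0 0 1;0 0 0 0 0 0 1;0 0 0 0 0 0 1;0 0 0 0 0 0 1",
)

```text
time_s: 27.05
tcp_pos: [0.5555, -0.2011, 0.0104]
ee_rot: [[1.0, 0.007, -0.0], [0.007, -1.0, -0.0], [-0.0, 0.0, -1.0]]
wrist_force: [-1.4, -0.3, -0.7]
gripper_width: 0.038
gripper_force: 0.0
```

jog_arm(
  plan="0 0 -.3 0 0 0 1;0 0 -.8 0 0 0 1;0 0 -1 0 0 0 1;0 0 -1 0 0 0 1;0 0 -.9 0 0 0 1;0 0 0 0 0 0 1;0 0 0 0 0 0 1;0 0 0 0 0 0 1;0 0 0 0 0 0 1;0 0 0 0 0 0 1",
)

```text
time_s: 28.05
tcp_pos: [0.555, -0.2011, 0.1095]
ee_rot: [[1.0, 0.007, -0.002], [0.007, -1.0, 0.0], [-0.002, -0.0, -1.0]]
wrist_force: [-0.3, 0.1, -0.1]
gripper_width: 0.004
gripper_force: 0.0
```

```bash
python3 di.py wrist side scene; cp pics/d_wrist.png pics/d_wrist2.png
```

```text
wrist 927 fit [ 614.8 -209.5] encl [ 615.  -209.7] 25.1 z [0.0328 0.0341]
wrist 888 fit [ 555.3 -202. ] encl [ 555.4 -201.9] 25.2 z [0.0327 0.034 ]
side 121 fit [ 582.9 -205.8] encl [ 586.3 -205.3] 54.7 z [0.0313 0.0342]
side 75 fit [ 476.9 -194.6] encl [ 476.6 -194.9] 26.1 z [0.0311 0.0342]
scene 45 fit [ 479.8 -195.8] encl [ 480.1 -196. ] 26.1 z [0.0315 0.0352]
scene 111 fit [ 583.8 -207.5] encl [ 588.5 -202.3] 55.0 z [0.031  0.0356]
[ 0.5553 -0.2011  0.11  ] [[1.0, 0.007, -0.001], [0.007, -1.0, 0.0], [-0.001, -0.0, -1.0]] 0.00405120517203321
```

View pics/d_wrist2.png

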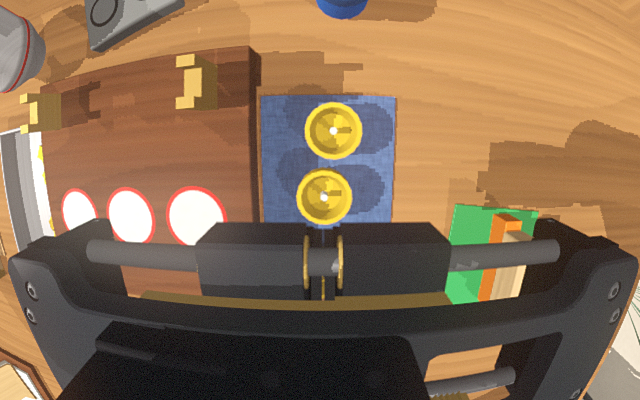

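jog_arm(
  plan="0 .03 0 0 0 0 -.5;0 0 0 0 0 0 -.5;0 0 0 0 0 0 -.5;0 0 0 0 0 0 -.5;0 0 0 0 0 0 -.5;0 0 0 0 0 0 -.5;0 0 0 0 0 0 -.5;0 0 0 0 0 0 -.5;0 0 0 0 0 0 -.5;0 0 0 0 0 0 -.5",
)

```text
time_s: 29.2
tcp_pos: [0.5556, -0.2019, 0.1105]
ee_rot: [[1.0, 0.007, 0.0], [0.007, -1.0, 0.0], [0.0, -0.0, -1.0]]
wrist_force: [-0.6, -0.1, 0.3]
gripper_width: 0.732
gripper_force: 0.0
```

jog_arm(
  plan="0 0 .9 0 0 0 -.5;0 0 .9 0 0 0 -.5;0 0 .9 0 0 0 -.5;0 0 .8 0 0 0 -.5;0 0 .5 0 0 0 -.5;0 0 0 0 0 0 -.5;0 0 0 0 0 0 -.5;0 0 0 0 0 0 -.5;0 0 0 0 0 0 -.5;0 0 0 0 0 0 -.5",
)

```text
time_s: 30.2
tcp_pos: [0.556, -0.2019, 0.0113]
ee_rot: [[1.0, 0.007, 0.002], [0.007, -1.0, -0.0], [0.002, 0.0, -1.0]]
wrist_force: [-0.0, 0.0, -0.7]
gripper_width: 0.751
gripper_force: 0.0
```

jog_arm(
  plan="0 0 0 0 0 0 -.1;0 0 0 0 0 0 -.1;0 0 0 0 0 0 -.1;0 0 0 0 0 0 -.1;0 0 0 0 0 0 -.1;0 0 0 0 0 0 -.1;0 0 0 0 0 0 -.1;0 0 0 0 0 0 -.1;0 0 0 0 0 0 -.1;0 0 0 0 0 0 -.1",
)

```text
time_s: 31.2
tcp_pos: [0.5555, -0.2018, 0.0104]
ee_rot: [[1.0, 0.007, 0.0], [0.007, -1.0, -0.0], [0.0, 0.0, -1.0]]
wrist_force: [0.3, -0.5, 0.2]
gripper_width: 0.55
gripper_force: 0.0
```

```bash
python3 - <<'E'
from h import *
a=cap('side')[0][110:180,290:430]; b=cap('wrist')[0][120:260,220:430]; 
a=cv2.resize(a,(560,280),interpolation=cv2.INTER_CUBIC); b=cv2.resize(b,(420,280))
cv2.imwrite('pics/g1.png',np.vstack([a,np.pad(b,((0,0),(0,140),(0,0)))])[:,:,::-1])
s=r.sense();print(s['tcp_pos'],s['wrist_force'],s['gripper_width'],s['gripper_force'])
E
```

```text
[ 0.55554297 -0.20185923  0.01043944] [ 0.23638885  0.09432375 -0.02802922] 0.547847529458651 0.0
```

View pics/g1.png

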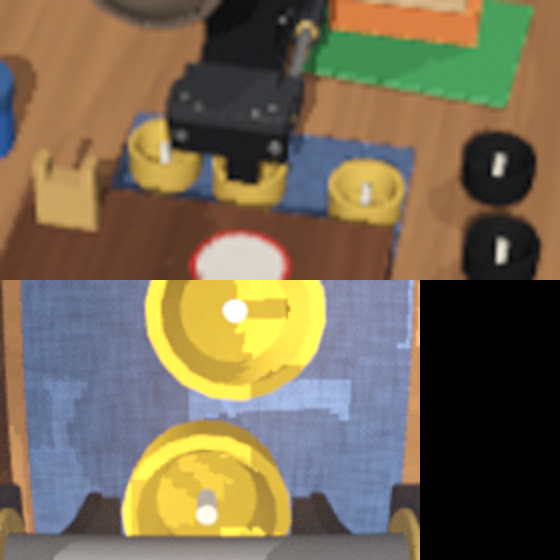

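jog_arm(
  plan="0 0 0 0 0 0 0;0 0 0 0 0 0 0;0 0 0 0 0 0 0;0 0 0 0 0 0 0;0 0 0 0 0 0 0;0 0 0 0 0 0 0;0 0 0 0 0 0 0;0 0 0 0 0 0 0;0 0 0 0 0 0 0;0 0 0 0 0 0 0",
)

```text
time_s: 32.3
tcp_pos: [0.5555, -0.2019, 0.0105]
ee_rot: [[1.0, 0.007, -0.0], [0.007, -1.0, 0.0], [-0.0, -0.0, -1.0]]
wrist_force: [0.8, 0.0, 0.4]
gripper_width: 0.499
gripper_force: 0.0
```

```bash
python3 - <<'E'
from h import *
from fit import *
s=r.sense();print(s['tcp_pos'],s['wrist_force'],s['gripper_width'],s['gripper_force'])
for n in('side','wrist'):
    p,d,K,E=cap(n);W=cloud(n,p,d,K,E)
    for o in blobs(p,W,(20,110,90),(36,255,255),.006,.1,60):
        if o[1][1]<110: print(n,'diya',*o)
    if n=='side': a=cv2.resize(p[110:180,290:430],(560,280),interpolation=cv2.INTER_CUBIC)
    else: b=cv2.resize(p[120:260,220:430],(420,280))
cv2.imwrite('pics/g2.png',np.vstack([a,np.pad(b,((0,0),(0,140),(0,0)))])[:,:,::-1])
E
```

```text
[ 0.55553415 -0.20185521  0.01045289] [0.79038397 0.03574038 0.37482074] 0.49866231238959413 0.0
side diya 197 [628.0, -215.0] [42.0, 79.0] 41.8 [10.2, 23.4, 33.5]
side diya 137 [554.0, -192.0] [44.0, 44.0] 29.6 [12.5, 25.0, 48.1]
side diya 228 [476.0, -194.0] [49.0, 53.0] 35.3 [13.2, 26.2, 34.5]
wrist diya 930 [660.0, -90.0] [54.0, 21.0] 74.2 [85.6, 87.0, 88.4]
wrist diya 6039 [615.0, -210.0] [50.0, 49.0] 66.6 [15.1, 25.1, 33.9]
wrist diya 3582 [561.0, -202.0] [38.0, 48.0] 1.6 [14.9, 19.6, 33.8]
```

View pics/g2.png

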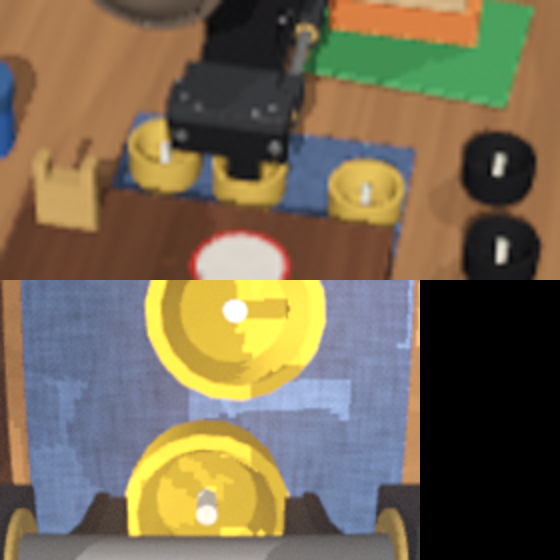

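jog_arm(
  plan="0 0 0 0 0 0 -.3;0 0 0 0 0 0 -.3;0 0 0 0 0 0 -.3;0 0 0 0 0 0 -.3;0 0 .1 0 0 0 -.3;0 0 .1 0 0 0 -.3;0 0 0 0 0 0 -.3;0 0 0 0 0 0 .2;0 0 0 0 0 0 .2;0 0 0 0 0 0 .2",
)

```text
time_s: 33.4
tcp_pos: [0.5556, -0.2019, 0.0055]
ee_rot: [[1.0, 0.007, 0.0], [0.007, -1.0, -0.0], [0.0, 0.0, -1.0]]
wrist_force: [-0.0, 0.4, -0.1]
gripper_width: 0.458
gripper_force: 0.0
```

jog_arm(
  plan="0 0 0 0 0 0 .2;0 0 0 0 0 0 .2;0 0 0 0 0 0 .2;0 0 0 0 0 0 .2;0 0 0 0 0 0 .2;0 0 0 0 0 0 .2;0 0 0 0 0 0 .2;0 0 0 0 0 0 .2;0 0 0 0 0 0 .2;0 0 0 0 0 0 .2",
)

```text
time_s: 34.4
tcp_pos: [0.5555, -0.2019, 0.0054]
ee_rot: [[1.0, 0.007, -0.0], [0.007, -1.0, 0.0], [-0.0, -0.0, -1.0]]
wrist_force: [-0.4, -0.8, -0.7]
gripper_width: 0.401
gripper_force: 0.0
```

```bash
python3 - <<'E'
from fit import *
s=r.sense();print(s['tcp_pos'],s['wrist_force'],s['gripper_width'],s['gripper_force'])
for n in('side','wrist'):
    p,d,K,E=cap(n);W=cloud(n,p,d,K,E)
    for o in blobs(p,W,(20,110,90),(36,255,255),.006,.1,60):
        if o[1][1]<110: print(n,'diya',*o)
# profile of diya C and B: max radius vs height, from side+scene
    for c in((.4757,-.1961),(.6152,-.2095)):
        R=np.hypot(W[...,0]-c[0],W[...,1]-c[1])*1000; h=cv2.cvtColor(p,cv2.COLOR_RGB2HSV); Y=(h[...,0]>18)&(h[...,0]<36)&(h[...,1]>110)
        print(n,[(z,int(k.sum()),np.percentile(R[k],[5,50,95]).round(0).tolist()) for z in range(4,34,4) for k in [Y&(R<32)&(abs(W[...,2]*1000-z)<2)] if k.sum()>3])
E
```

```text
[ 0.55551603 -0.20185722  0.00544045] [-0.43044579 -0.76931692 -0.73957031] 0.4012445999703478 0.0
side diya 184 [621.0, -204.0] [39.0, 53.0] 50.8 [10.8, 23.3, 33.6]
side diya 121 [554.0, -191.0] [43.0, 37.0] 14.4 [13.4, 25.8, 40.3]
side diya 229 [474.0, -206.0] [74.0, 49.0] 78.3 [13.4, 25.8, 34.1]
side [(12, 9, [7.0, 12.0, 24.0]), (16, 33, [5.0, 14.0, 25.0]), (20, 36, [14.0, 20.0, 26.0]), (24, 44, [15.0, 22.0, 26.0]), (28, 47, [17.0, 22.0, 27.0]), (32, 61, [19.0, 23.0, 27.0])]
side [(12, 22, [8.0, 23.0, 26.0]), (16, 31, [11.0, 21.0, 27.0]), (20, 30, [17.0, 24.0, 28.0]), (24, 31, [17.0, 23.0, 27.0]), (28, 28, [19.0, 23.0, 28.0]), (32, 40, [21.0, 23.0, 27.0])]
wrist diya 983 [659.0, -89.0] [54.0, 22.0] 78.0 [85.5, 87.0, 88.5]
wrist diya 6390 [615.0, -209.0] [49.0, 50.0] 74.3 [15.1, 25.1, 33.9]
wrist diya 3201 [562.0, -202.0] [46.0, 36.0] 89.1 [14.6, 17.9, 33.9]
wrist diya 71 [532.0, -202.0] [17.0, 3.0] 88.9 [31.5, 32.8, 33.9]
wrist []
wrist [(4, 47, [27.0, 28.0, 30.0]), (16, 2220, [5.0, 12.0, 16.0]), (20, 527, [15.0, 17.0, 18.0]), (24, 576, [17.0, 18.0, 19.0]), (28, 655, [18.0, 19.0, 20.0]), (32, 2334, [20.0, 22.0, 24.0])]
```

jog_arm(
  plan="0 0 0 0 0 0 1;0 0 0 0 0 0 1;0 0 0 0 0 0 1;0 0 0 0 0 0 1;0 0 0 0 0 0 1;0 0 0 0 0 0 1;0 0 0 0 0 0 1;0 0 0 0 0 0 1;0 0 0 0 0 0 1;0 0 0 0 0 0 1",
)

```text
time_s: 35.5
tcp_pos: [0.5556, -0.2019, 0.0054]
ee_rot: [[1.0, 0.007, 0.0], [0.007, -1.0, 0.0], [0.0, 0.0, -1.0]]
wrist_force: [0.2, 0.1, -0.0]
gripper_width: 0.007
gripper_force: 0.0
```

jog_arm(
  plan="0 -.1 0 0 0 0 1;0 -.1 0 0 0 0 1;0 -.1 0 0 0 0 1;0 -.1 0 0 0 0 1;0 0 0 0 0 0 1;0 0 0 0 0 0 1;0 0 0 0 0 0 1;0 0 0 0 0 0 1;0 0 0 0 0 0 1;0 0 0 0 0 0 1",
)

```text
time_s: 36.5
tcp_pos: [0.5555, -0.1919, 0.0054]
ee_rot: [[1.0, 0.007, -0.0], [0.007, -1.0, -0.0], [-0.0, 0.0, -1.0]]
wrist_force: [0.4, -0.3, 0.3]
gripper_width: 0.004
gripper_force: 0.0
```

```bash
python3 di.py wrist
```

```text
wrist 2450 fit [ 615.1 -209.5] encl [ 615.1 -209.5] 25.0 z [0.0328 0.034 ]
wrist 708 fit [ 555.7 -202. ] encl [ 566.9 -201.3] 21.4 z [0.0328 0.034 ]
[ 0.5555 -0.1919  0.0054] [[1.0, 0.007, -0.0], [0.007, -1.0, -0.0], [-0.0, 0.0, -1.0]] 0.007375542936111498
```

B cannot be touched: the fingers close right through it. I'll check whether diya C behaves the same.

jog_arm(
  plan="0 0 -1 0 0 0 1;0 0 -1 0 0 0 1;0 0 -1 0 0 0 -.5;-1 .05 0 0 0 0 -.5;-1 .05 0 0 0 0 -.5;-1 .05 0 0 0 0 -.5;-.2 0 0 0 0 0 -.5;0 0 0 0 0 0 -.5;0 0 0 0 0 0 -.5;0 0 0 0 0 0 -.5",
)

```text
time_s: 37.55
tcp_pos: [0.4767, -0.1962, 0.0805]
ee_rot: [[1.0, 0.007, 0.001], [0.007, -1.0, -0.0], [0.001, 0.0, -1.0]]
wrist_force: [0.2, -1.0, -0.2]
gripper_width: 0.652
gripper_force: 0.0
```

jog_arm(
  plan="0 0 1 0 0 0 -.5;0 0 1 0 0 0 -.5;0 0 .8 0 0 0 -.5;0 0 0 0 0 0 -.5;0 0 0 0 0 0 1;0 0 0 0 0 0 1;0 0 0 0 0 0 1;0 0 0 0 0 0 1;0 0 0 0 0 0 1;0 0 0 0 0 0 1",
)

```text
time_s: 38.55
tcp_pos: [0.4756, -0.1962, 0.0108]
ee_rot: [[1.0, 0.007, 0.001], [0.007, -1.0, -0.0], [0.001, 0.0, -1.0]]
wrist_force: [0.2, -0.3, -0.0]
gripper_width: 0.289
gripper_force: 0.0
```

jog_arm(
  plan="0 0 0 0 0 0 1;0 0 0 0 0 0 1;0 0 0 0 0 0 1;0 0 0 0 0 0 1;0 0 0 0 0 0 1;0 0 0 0 0 0 1;0 0 0 0 0 0 1;0 0 0 0 0 0 1;0 0 0 0 0 0 1;0 0 0 0 0 0 1",
)

```text
time_s: 39.55
tcp_pos: [0.4755, -0.1962, 0.0104]
ee_rot: [[1.0, 0.007, -0.0], [0.007, -1.0, -0.0], [-0.0, 0.0, -1.0]]
wrist_force: [-0.2, -0.3, 0.8]
gripper_width: 0.009
gripper_force: 0.0
```

jog_arm(
  plan="0 0 -1 0 0 0 1;0 0 -1 0 0 0 1;0 0 -1 0 0 0 -.5;0 0 -1 0 0 0 -.5;.92 .12 0 0 0 0 -.5;.92 .12 0 0 0 0 -.5;.92 .12 0 0 0 0 -.5;.92 .12 0 0 0 0 -.5;.92 .12 0 0 0 0 -.5;.98 0 0 0 0 0 -.5",
)

```text
time_s: 40.55
tcp_pos: [0.6157, -0.2105, 0.1102]
ee_rot: [[1.0, 0.006, -0.001], [0.006, -1.0, 0.0], [-0.001, -0.0, -1.0]]
wrist_force: [0.7, -0.1, 0.2]
gripper_width: 0.65
gripper_force: 0.0
```

jog_arm(
  plan="0 0 0 0 0 1 -.5;0 0 0 0 0 1 -.5;0 0 0 0 0 1 -.5;0 0 0 0 0 1 -.5;0 0 0 0 0 1 -.5;0 0 0 0 0 1 -.5;0 0 0 0 0 1 -.5;0 0 0 0 0 1 -.5;0 0 0 0 0 1 -.5;0 0 0 0 0 1 -.5",
)

```text
time_s: 41.55
tcp_pos: [0.6149, -0.2102, 0.1102]
ee_rot: [[0.175, -0.985, -0.001], [-0.985, -0.175, 0.0], [-0.0, 0.001, -1.0]]
wrist_force: [-0.1, 0.1, -0.2]
gripper_width: 0.753
gripper_force: 0.0
```

jog_arm(
  plan="0 0 0 0 0 1 -.5;0 0 0 0 0 .25 -.5;0 0 0 0 0 0 -.5;0 0 0 0 0 0 -.5;0 0 0 0 0 0 -.5;0 0 0 0 0 0 -.5;0 0 0 0 0 0 -.5;0 0 0 0 0 0 -.5;0 0 0 0 0 0 -.5;0 0 0 0 0 0 -.5",
)

```text
time_s: 42.55
tcp_pos: [0.6151, -0.2102, 0.1105]
ee_rot: [[0.007, -1.0, 0.0], [-1.0, -0.007, 0.0], [-0.0, -0.0, -1.0]]
wrist_force: [-0.2, -0.9, 0.2]
gripper_width: 0.749
gripper_force: 0.0
```

```bash
python3 di.py wrist side
```

```text
wrist 890 fit [ 615.1 -209.8] encl [ 615.1 -209.7] 25.4 z [0.0328 0.034 ]
wrist 745 fit [ 555.1 -202.2] encl [ 555.1 -202.2] 25.3 z [0.0326 0.0339]
wrist 422 fit [ 475.  -196.6] encl [ 474.9 -196.7] 25.4 z [0.0326 0.0338]
side 132 fit [ 587.3 -203.4] encl [ 587. -202.] 55.4 z [0.0315 0.0347]
side 67 fit [ 476.1 -194.9] encl [ 475.7 -195.1] 26.3 z [0.0315 0.0339]
[ 0.6151 -0.2102  0.1105] [[0.007, -1.0, 0.0], [-1.0, -0.007, 0.0], [-0.0, -0.0, -1.0]] 0.7553135309504971
```

jog_arm(
  plan="0 0 .9 0 0 0 -.5;0 0 .9 0 0 0 -.5;0 0 .9 0 0 0 -.5;0 0 .8 0 0 0 -.5;0 0 .4 0 0 0 -.5;0 0 .1 0 0 0 -.5;0 0 0 0 0 0 -.5;0 0 0 0 0 0 .5;0 0 0 0 0 0 .5;0 0 0 0 0 0 .5",
)

```text
time_s: 43.65
tcp_pos: [0.6156, -0.2103, 0.0114]
ee_rot: [[0.007, -1.0, 0.002], [-1.0, -0.007, -0.0], [0.0, -0.002, -1.0]]
wrist_force: [-0.3, -0.2, 0.3]
gripper_width: 0.561
gripper_force: 0.0
```

jog_arm(
  plan="0 0 0 0 0 0 .5;0 0 0 0 0 0 .5;0 0 0 0 0 0 .5;0 0 0 0 0 0 .5;0 0 0 0 0 0 .5;0 0 0 0 0 0 .5;0 0 0 0 0 0 .5;0 0 0 0 0 0 .5;0 0 0 0 0 0 .5;0 0 0 0 0 0 .5",
)

```text
time_s: 44.65
tcp_pos: [0.6151, -0.2102, 0.0104]
ee_rot: [[0.007, -1.0, -0.0], [-1.0, -0.007, 0.0], [-0.0, 0.0, -1.0]]
wrist_force: [0.0, -0.6, -0.4]
gripper_width: 0.248
gripper_force: 0.0
```

```bash
python3 -c "
import station;r=station.r;s=r.sense();print(s['gripper_width'],s['gripper_force'],[x for x in dir(r) if x[0]!='_'])"
```

```text
0.24838296841727459 0.0 ['PlanningError', 'capture', 'finish_job', 'get_calibration', 'sense']
```

jog_arm(
  plan="0 0 .1 0 0 0 .5;0 0 .1 0 0 0 .5;0 0 .08 0 0 0 .5;0 0 0 0 0 0 .5;0 0 0 0 0 0 .5;0 0 0 0 0 0 .5;0 0 0 0 0 0 .5;0 0 0 0 0 0 .5;0 0 0 0 0 0 .5;0 0 0 0 0 0 .5",
)

```text
time_s: 45.65
tcp_pos: [0.6151, -0.2102, 0.0035]
ee_rot: [[0.007, -1.0, 0.0], [-1.0, -0.007, -0.0], [0.0, -0.0, -1.0]]
wrist_force: [0.2, -0.1, 0.9]
gripper_width: 0.253
gripper_force: 0.0
```

jog_arm(
  plan="0 0 -.3 0 0 0 -.6;0 0 0 0 0 0 -.6;0 0 0 0 0 0 -.6;0 0 0 0 0 0 -.6;0 0 0 0 0 0 -.6;0 0 0 0 0 0 -.6;0 0 0 0 0 0 -.6;0 0 0 0 0 0 -.6;0 0 0 0 0 0 -.6;0 0 0 0 0 0 -.6",
)

```text
time_s: 46.65
tcp_pos: [0.6151, -0.2102, 0.0109]
ee_rot: [[0.007, -1.0, -0.0], [-1.0, -0.007, -0.0], [0.0, 0.0, -1.0]]
wrist_force: [0.2, 0.2, -0.6]
gripper_width: 0.796
gripper_force: 0.0
```

jog_arm(
  plan="0 0 0 0 0 0 1;0 0 0 0 0 0 1;0 0 0 0 0 0 1;0 0 0 0 0 0 1;0 0 0 0 0 0 1;0 0 0 0 0 0 1;0 0 0 0 0 0 1;0 0 0 0 0 0 1;0 0 0 0 0 0 1;0 0 0 0 0 0 1",
)

```text
time_s: 47.65
tcp_pos: [0.6151, -0.2102, 0.011]
ee_rot: [[0.007, -1.0, -0.0], [-1.0, -0.007, -0.0], [0.0, 0.0, -1.0]]
wrist_force: [-0.1, 0.4, 0.4]
gripper_width: 0.023
gripper_force: 0.0
```

jog_arm(
  plan="0 0 -1 0 0 0 1;0 0 -1 0 0 0 1;0 0 -1 0 0 0 1;0 0 -1 0 0 0 1;-1 0 0 0 0 0 1;-1 0 0 0 0 0 1;-1 0 0 0 0 0 1;-1 0 0 0 0 0 1;-1 0 0 0 0 0 1;-1 0 0 0 0 0 1",
)

```text
time_s: 48.65
tcp_pos: [0.6139, -0.0592, 0.111]
ee_rot: [[0.007, -1.0, 0.0], [-1.0, -0.007, 0.0], [-0.0, -0.0, -1.0]]
wrist_force: [-0.3, 1.0, 0.7]
gripper_width: -0.001
gripper_force: 0.0
```

```bash
python3 di.py wrist side; python3 look.py scene; cp pics/l_scene.png pics/s5.png
```

```text
wrist 883 fit [ 615.  -209.3] encl [ 614.7 -209.5] 25.4 z [0.0328 0.0342]
wrist 877 fit [ 555.3 -201.7] encl [ 555.3 -201.8] 25.4 z [0.0327 0.0341]
wrist 738 fit [ 475.3 -195.7] encl [ 475.3 -195.4] 25.7 z [0.0326 0.034 ]
side 131 fit [ 587.3 -204.3] encl [ 587.3 -203.2] 55.5 z [0.0317 0.0341]
side 72 fit [ 476.5 -194.4] encl [ 474.7 -194.6] 26.9 z [0.0319 0.0348]
[ 0.6141 -0.0577  0.1111] [[0.01, -1.0, 0.0], [-1.0, -0.01, 0.0], [-0.0, -0.0, -1.0]] -0.00016866030267400544
scene diya 200 [479.0, -195.0] [54.0, 46.0] 15.6 [8.7, 23.8, 35.7]
scene diya 456 [587.0, -206.0] [52.0, 113.0] 85.4 [9.9, 23.0, 34.8]
scene scr 204 [array([ 481.7, -402.1]), array([29.4, 95.1]), np.float64(89.6)] [69.  72.7 76.2]
scene bar 397 [array([527.5, 392.3]), array([251.,  18.]), np.float64(0.8)] [13.6 17.9 22.2]
```

jog_arm(
  plan="0 0 .8 0 0 0 1;0 0 .8 0 0 0 1;0 0 .6 0 0 0 1;0 0 .1 0 0 0 1;0 0 .1 0 0 0 1;0 0 .06 0 0 0 1;0 0 .04 0 0 0 1;0 0 0 0 0 0 1;0 0 0 0 0 0 1;0 0 0 0 0 0 1",
)

```text
time_s: 49.8
tcp_pos: [0.6142, -0.0602, 0.0488]
ee_rot: [[0.007, -1.0, 0.001], [-1.0, -0.007, 0.0], [-0.0, -0.001, -1.0]]
wrist_force: [-1.0, -0.2, -0.5]
gripper_width: 0.005
gripper_force: 0.0
```

jog_arm(
  plan="0 0 .05 0 0 0 1;0 0 .05 0 0 0 1;0 0 .05 0 0 0 1;0 0 0 0 0 0 1;0 0 0 0 0 0 1;0 0 0 0 0 0 1;0 0 0 0 0 0 1;0 0 0 0 0 0 1;0 0 0 0 0 0 1;0 0 0 0 0 0 1",
)

```text
time_s: 50.8
tcp_pos: [0.614, -0.0602, 0.0447]
ee_rot: [[0.007, -1.0, -0.0], [-1.0, -0.007, 0.0], [-0.0, 0.0, -1.0]]
wrist_force: [0.1, -0.0, -0.1]
gripper_width: 0.004
gripper_force: 0.0
```

jog_arm(
  plan="0 0 -1 0 0 0 -1;0 0 -1 0 0 0 -1;0 0 -1 0 0 0 -1;0 0 0 0 0 0 -1;0 0 0 0 0 0 -1;0 0 0 0 0 0 -1;0 0 0 0 0 0 -1;0 0 0 0 0 0 -1;0 0 0 0 0 0 -1;0 0 0 0 0 0 -1",
)

```text
time_s: 51.8
tcp_pos: [0.614, -0.0602, 0.1193]
ee_rot: [[0.007, -1.0, -0.001], [-1.0, -0.007, -0.0], [0.0, 0.001, -1.0]]
wrist_force: [0.5, -0.9, -0.1]
gripper_width: 0.831
gripper_force: 0.0
```

```bash
python3 - <<'E'
from fit import *
print(r.sense()['tcp_pos'])
for n in('scene','side'):
    p,d,K,E=cap(n);W=cloud(n,p,d,K,E)
    m=box(W,.52,.72,-.10,-.02,.058,.26)&(p.max(-1)<90)
    P=W[m]; print(n,len(P),(np.percentile(P[:,2],[0,1,5,50])*1000).round(1))
    for x0 in np.arange(.53,.71,.02):
        k=P[(P[:,0]>x0)&(P[:,0]<x0+.02)]
        if len(k): print(round(x0,2),len(k),(k[:,2].min()*1000).round(1),(k[:,1].min()*1000).round(),(k[:,1].max()*1000).round())
    if n=='side': a=p[60:260,220:460]
    else: b=p[90:290,200:440]
cv2.imwrite('pics/f1.png',cv2.resize(np.hstack([a,b]),None,fx=1.66,fy=1.66,interpolation=cv2.INTER_CUBIC)[:,:,::-1])
E
```

```text
[ 0.61396057 -0.06020193  0.11933351]
scene 457 [148.6 152.9 161.4 243.5]
0.53 26 234.7 -38.0 -25.0
0.55 28 239.9 -37.0 -24.0
0.57 15 150.8 -53.0 -26.0
0.63 5 232.6 -35.0 -34.0
0.65 68 148.6 -96.0 -23.0
0.67 45 224.5 -94.0 -22.0
0.69 247 219.6 -97.0 -22.0
side 940 [152.1 155.7 167.2 242.1]
0.53 85 222.5 -48.0 -20.0
0.55 230 155.4 -82.0 -21.0
0.57 92 152.9 -88.0 -30.0
0.59 49 232.2 -88.0 -33.0
0.61 19 254.6 -38.0 -32.0
0.63 23 228.5 -38.0 -26.0
0.65 218 152.1 -69.0 -20.0
0.67 96 224.8 -37.0 -20.0
0.69 79 220.8 -70.0 -21.0
```

View pics/f1.png

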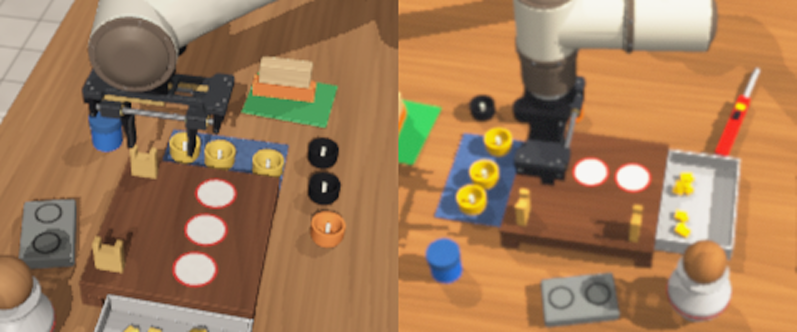

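```bash
python3 - <<'E'
from fit import *
for n in('scene','side'):
    z=np.load(n+'0.npz');p=z['p'];W=z['W']
    m=box(W,.54,.71,-.04,.04,.12,.27)&(p.max(-1)<90); P=W[m]
    print(n,len(P),(np.percentile(P[:,2],[0,1,5])*1000).round(1), [((P[k,2].min()*1000).round(1),k.sum()) for k in [P[:,0]<.61,P[:,0]>.64] if k.any()])
E
```

```text
scene 41 [228.3 228.4 229.1] [(np.float64(228.3), np.int64(41))]
side 227 [219.1 223.6 226.5] [(np.float64(223.4), np.int64(87)), (np.float64(219.1), np.int64(140))]
```

The two outside views agree. The real fingertips sit about 31 mm above the reported TCP, so the fingers were closing above the diyas. I'll correct z for this.

jog_arm(
  plan=".9 .93 0 0 0 0 -.5;.9 .93 0 0 0 0 -.5;.9 .93 0 0 0 0 -.5;.9 .93 0 0 0 0 -.5;.9 .93 0 0 0 0 -.5;.9 .93 0 0 0 0 -.5;0 0 0 0 0 0 -.5;0 0 0 0 0 0 -.5;0 0 1 0 0 0 -.5;0 0 1 0 0 0 -.5",
)

```text
time_s: 52.9
tcp_pos: [0.4774, -0.1957, 0.07]
ee_rot: [[0.008, -1.0, 0.004], [-1.0, -0.008, -0.0], [0.0, -0.004, -1.0]]
wrist_force: [0.8, -0.0, -0.4]
gripper_width: 0.748
gripper_force: 0.0
```

```bash
python3 di.py wrist
```

```text
wrist 933 fit [ 614.7 -209.8] encl [ 614.5 -209.2] 25.9 z [0.0327 0.0341]
wrist 1079 fit [ 554.9 -202.2] encl [ 555.  -202.2] 25.2 z [0.0327 0.0339]
wrist 1183 fit [ 474.9 -196.2] encl [ 474.9 -196.2] 25.3 z [0.0327 0.034 ]
[ 0.4737 -0.1948  0.0653] [[0.007, -1.0, -0.006], [-1.0, -0.007, 0.002], [-0.002, 0.006, -1.0]] 0.7535858257599851
```

jog_arm(
  plan=".04 -.03 .6 0 0 0 -.5;0 0 .7 0 0 0 -.5;0 0 .7 0 0 0 -.5;0 0 .6 0 0 0 -.5;0 0 .4 0 0 0 -.5;0 0 .2 0 0 0 -.5;0 0 .1 0 0 0 -.5;0 0 .1 0 0 0 -.5;0 0 .1 0 0 0 -.5;0 0 0 0 0 0 -.5",
)

```text
time_s: 53.95
tcp_pos: [0.4763, -0.1972, -0.0177]
ee_rot: [[0.007, -1.0, 0.0], [-1.0, -0.007, 0.0], [-0.0, -0.0, -1.0]]
wrist_force: [-0.1, 0.1, -0.1]
gripper_width: 0.753
gripper_force: 0.0
```

jog_arm(
  plan="0 0 0 0 0 0 1;0 0 0 0 0 0 1;0 0 0 0 0 0 1;0 0 0 0 0 0 1;0 0 0 0 0 0 1;0 0 0 0 0 0 1;0 0 0 0 0 0 1;0 0 0 0 0 0 1;0 0 0 0 0 0 1;0 0 0 0 0 0 1",
)

```text
time_s: 54.95
tcp_pos: [0.4764, -0.1972, -0.0176]
ee_rot: [[0.007, -1.0, 0.0], [-1.0, -0.007, -0.0], [0.0, -0.0, -1.0]]
wrist_force: [-0.9, -0.5, 4.9]
gripper_width: 0.566
gripper_force: 30.0
```

jog_arm(
  plan="0 0 -.3 0 0 0 1;0 0 -.9 0 0 0 1;0 0 -1 0 0 0 1;0 0 -1 0 0 0 1;0 0 -1 0 0 0 1;0 0 -1 0 0 0 1;-.94 -.23 0 0 0 0 1;-.94 -.23 0 0 0 0 1;-.94 -.23 0 0 0 0 1;-.94 -.23 0 0 0 0 1",
)

```text
time_s: 55.95
tcp_pos: [0.4984, -0.102, 0.1122]
ee_rot: [[0.007, -1.0, -0.0], [-1.0, -0.007, 0.0], [-0.0, 0.0, -1.0]]
wrist_force: [-0.3, -0.1, -0.9]
gripper_width: 0.566
gripper_force: 30.0
```

jog_arm(
  plan="-.94 -.23 0 0 0 0 1;-.94 -.23 0 0 0 0 1;-.94 -.23 0 0 0 0 1;-.94 -.23 0 0 0 0 1;-.94 -.23 0 0 0 0 1;-.94 -.23 0 0 0 0 1;-.94 -.23 0 0 0 0 1;0 0 0 0 0 0 1;0 0 0 0 0 0 1;0 0 0 0 0 0 1",
)

```text
time_s: 56.95
tcp_pos: [0.5371, 0.0611, 0.112]
ee_rot: [[0.006, -1.0, -0.001], [-1.0, -0.006, -0.0], [0.0, 0.001, -1.0]]
wrist_force: [0.1, 0.2, -1.3]
gripper_width: 0.567
gripper_force: 30.0
```

```bash
sed -i 's/(W\[...,2\]>.073)&(W\[...,2\]<.083)/(W[...,2]>.073)\&(W[...,2]<.18)\&(W[...,1]>-.15)/' di.py; python3 di.py wrist side
```

```text
wrist 564 fit [658.1 -82. ] encl [ 654.2 -104.1] 19.3 z [0.0872 0.1017]
wrist 2818 fit [535.6  65.6] encl [536.3  57.8] 24.8 z [0.1524 0.1631]
wrist 1634 fit [536.   60.8] encl [534.9  70.8] 24.2 z [0.1607 0.1632]
side 438 fit [537.1  66.8] encl [537.4  63.2] 26.5 z [0.1536 0.1627]
[0.5373 0.0609 0.1122] [[0.006, -1.0, -0.0], [-1.0, -0.006, -0.0], [0.0, 0.0, -1.0]] 0.5688146366562362
```

jog_arm(
  plan="-.03 -.08 .6 0 0 0 1;0 0 .8 0 0 0 1;0 0 .8 0 0 0 1;0 0 .6 0 0 0 1;0 0 .25 0 0 0 1;0 0 .1 0 0 0 1;0 0 .1 0 0 0 1;0 0 .08 0 0 0 1;0 0 0 0 0 0 1;0 0 0 0 0 0 1",
)

```text
time_s: 58.05
tcp_pos: [0.54, 0.0626, 0.0294]
ee_rot: [[0.007, -1.0, 0.001], [-1.0, -0.007, 0.0], [-0.0, -0.001, -1.0]]
wrist_force: [-0.2, 1.4, -0.9]
gripper_width: 0.568
gripper_force: 30.0
```

jog_arm(
  plan="0 0 0 0 0 0 -.5;0 0 0 0 0 0 -.5;0 0 0 0 0 0 -.5;0 0 0 0 0 0 -.5;0 0 0 0 0 0 -.5;0 0 0 0 0 0 -.5;0 0 0 0 0 0 -.5;0 0 -.5 0 0 0 -.5;0 0 -1 0 0 0 -.5;0 0 -1 0 0 0 -.5",
)

```text
time_s: 59.05
tcp_pos: [0.5396, 0.0624, 0.0927]
ee_rot: [[0.007, -1.0, -0.0], [-1.0, -0.007, -0.0], [0.0, 0.0, -1.0]]
wrist_force: [0.3, 0.1, -0.4]
gripper_width: 0.75
gripper_force: 0.0
```

jog_arm(
  plan="0 0 -.8 0 0 0 -.5;1 -.05 0 0 0 0 -.5;1 -.05 0 0 0 0 -.5;1 -.05 0 0 0 0 -.5;1 -.05 0 0 0 0 -.5;1 -.05 0 0 0 0 -.5;1 -.05 0 0 0 0 -.5;1 -.05 0 0 0 0 -.5;1 -.05 0 0 0 0 -.5;1 -.05 0 0 0 0 -.5",
)

```text
time_s: 60.05
tcp_pos: [0.5527, -0.1635, 0.1126]
ee_rot: [[0.007, -1.0, 0.001], [-1.0, -0.007, -0.0], [0.0, -0.001, -1.0]]
wrist_force: [-0.6, -0.2, -0.6]
gripper_width: 0.753
gripper_force: 0.0
```

jog_arm(
  plan=".8 -.05 0 0 0 0 -.5;.8 -.05 0 0 0 0 -.5;0 0 0 0 0 -1 -.5;0 0 0 0 0 -1 -.5;0 0 0 0 0 -1 -.5;0 0 0 0 0 -1 -.5;0 0 0 0 0 -1 -.5;0 0 0 0 0 -.6 -.5;0 0 0 0 0 0 -.5;0 0 0 0 0 0 -.5",
)

```text
time_s: 61.05
tcp_pos: [0.5554, -0.2024, 0.1121]
ee_rot: [[0.708, -0.706, 0.001], [-0.706, -0.708, -0.0], [0.001, -0.0, -1.0]]
wrist_force: [0.4, 0.4, -0.0]
gripper_width: 0.747
gripper_force: 0.0
```

```bash
python3 di.py wrist side scene
```

```text
wrist 906 fit [ 615.1 -209.7] encl [ 615.2 -209.7] 25.2 z [0.0327 0.034 ]
wrist 864 fit [ 555.2 -202.2] encl [ 555.3 -202.1] 25.2 z [0.0327 0.0339]
wrist 437 fit [656.9 -85.2] encl [ 657.7 -105.6] 15.7 z [0.0873 0.1015]
side 135 fit [ 593.1 -206. ] encl [ 586.7 -207.3] 54.4 z [0.0313 0.0338]
side 147 fit [540.3  64.9] encl [540.2  63.6] 26.0 z [0.0768 0.0794]
scene 84 fit [542.5  63.3] encl [541.8  65.2] 27.1 z [0.0766 0.0805]
scene 95 fit [ 592.9 -209.2] encl [ 587.3 -208.8] 53.6 z [0.0319 0.0343]
[ 0.5553 -0.2024  0.1117] [[0.709, -0.705, 0.0], [-0.705, -0.709, -0.0], [0.0, -0.0, -1.0]] 0.7564784409931595
```

jog_arm(
  plan="0 0 .9 0 0 0 -.5;0 0 1 0 0 0 -.5;0 0 1 0 0 0 -.5;0 0 .9 0 0 0 -.5;0 0 .6 0 0 0 -.5;0 0 .4 0 0 0 -.5;0 0 .2 0 0 0 -.5;0 0 .1 0 0 0 -.5;0 0 .07 0 0 0 -.5;0 0 0 0 0 0 -.5",
)

```text
time_s: 62.2
tcp_pos: [0.5556, -0.2024, -0.0173]
ee_rot: [[0.71, -0.705, 0.001], [-0.705, -0.71, -0.0], [0.001, -0.001, -1.0]]
wrist_force: [0.2, 0.1, 0.1]
gripper_width: 0.752
gripper_force: 0.0
```

jog_arm(
  plan="0 0 0 0 0 0 1;0 0 0 0 0 0 1;0 0 0 0 0 0 1;0 0 0 0 0 0 1;0 0 0 0 0 0 1;0 0 0 0 0 0 1;0 0 0 0 0 0 1;0 0 0 0 0 0 1;0 0 0 0 0 0 1;0 0 0 0 0 0 1",
)

```text
time_s: 63.2
tcp_pos: [0.5555, -0.2024, -0.0175]
ee_rot: [[0.71, -0.705, 0.001], [-0.705, -0.71, -0.0], [0.0, -0.0, -1.0]]
wrist_force: [-0.8, 1.5, 5.4]
gripper_width: 0.569
gripper_force: 30.0
```

jog_arm(
  plan="0 0 -.3 0 0 0 1;0 0 -.9 0 0 0 1;0 0 -1 0 0 0 1;0 0 -1 0 0 0 1;0 0 -1 0 0 0 1;0 0 -1 0 0 0 1;0 0 0 0 0 0 1;0 0 0 0 0 0 1;0 0 0 0 0 0 1;0 0 0 0 0 0 1",
)

```text
time_s: 64.2
tcp_pos: [0.5543, -0.2022, 0.1106]
ee_rot: [[0.709, -0.705, -0.003], [-0.705, -0.709, 0.001], [-0.003, 0.002, -1.0]]
wrist_force: [0.3, 0.2, -0.7]
gripper_width: 0.567
gripper_force: 30.0
```

jog_arm(
  plan="-.97 -.83 0 0 0 0 1;-.97 -.83 0 0 0 0 1;-.97 -.83 0 0 0 0 1;-.97 -.83 0 0 0 0 1;-.97 -.83 0 0 0 0 1;-.97 -.83 0 0 0 0 1;0 0 0 0 0 0 1;0 0 0 0 0 0 1;0 0 0 0 0 0 1;0 0 0 0 0 0 1",
)

```text
time_s: 65.2
tcp_pos: [0.5396, -0.0124, 0.1118]
ee_rot: [[0.709, -0.706, -0.001], [-0.706, -0.709, -0.0], [-0.0, 0.001, -1.0]]
wrist_force: [-1.3, -0.1, -1.5]
gripper_width: 0.56
gripper_force: 30.0
```

jog_arm(
  plan="0 0 .6 0 0 0 1;0 0 .8 0 0 0 1;0 0 .8 0 0 0 1;0 0 .5 0 0 0 1;0 0 .2 0 0 0 1;0 0 .15 0 0 0 1;0 0 .1 0 0 0 1;0 0 .1 0 0 0 1;0 0 .07 0 0 0 1;0 0 0 0 0 0 1",
)

```text
time_s: 66.2
tcp_pos: [0.5398, -0.0115, 0.0293]
ee_rot: [[0.71, -0.705, 0.0], [-0.705, -0.71, 0.0], [0.0, -0.0, -1.0]]
wrist_force: [0.9, 0.2, -0.1]
gripper_width: 0.569
gripper_force: 30.0
```

```bash
python3 di.py side scene
```

```text
side 102 fit [538.2  -9. ] encl [538.    2.6] 38.4 z [0.0775 0.0814]
side 154 fit [540.3  65.1] encl [540.2  65.3] 25.9 z [0.077  0.0794]
scene 62 fit [573.9 -28.4] encl [566.5 -14.9] 45.4 z [0.0793 0.1462]
scene 67 fit [547.9  66. ] encl [560.9  62.1] 46.1 z [0.0775 0.1494]
scene 46 fit [ 619. -209.] encl [ 619.3 -209.3] 26.0 z [0.0315 0.0343]
scene 41 fit [ 657.7 -123.2] encl [ 654.2 -104.3] 19.6 z [0.0876 0.1012]
[ 0.5399 -0.0114  0.0295] [[0.71, -0.705, 0.001], [-0.705, -0.71, 0.0], [0.0, -0.0, -1.0]] 0.567589564069299
```

jog_arm(
  plan="0 0 0 0 0 0 -.5;0 0 0 0 0 0 -.5;0 0 0 0 0 0 -.5;0 0 0 0 0 0 -.5;0 0 0 0 0 0 -.5;0 0 0 0 0 0 -.5;0 0 -.5 0 0 0 -.5;0 0 -1 0 0 0 -.5;0 0 -1 0 0 0 -.5;0 0 -.8 0 0 0 -.5",
)

```text
time_s: 67.3
tcp_pos: [0.5405, -0.0114, 0.1142]
ee_rot: [[0.71, -0.704, 0.002], [-0.704, -0.71, 0.0], [0.002, -0.002, -1.0]]
wrist_force: [0.4, 0.6, -0.5]
gripper_width: 0.75
gripper_force: 0.0
```

jog_arm(
  plan="0 0 0 0 0 1 -.5;0 0 0 0 0 1 -.5;0 0 0 0 0 1 -.5;0 0 0 0 0 1 -.5;0 0 0 0 0 1 -.5;0 0 0 0 0 .6 -.5;0 0 0 0 0 0 -.5;.99 -.37 0 0 0 0 -.5;.99 -.37 0 0 0 0 -.5;.99 -.37 0 0 0 0 -.5",
)

```text
time_s: 68.3
tcp_pos: [0.5686, -0.0862, 0.1125]
ee_rot: [[0.01, -1.0, 0.001], [-1.0, -0.01, 0.0], [0.0, -0.001, -1.0]]
wrist_force: [0.5, -0.3, -0.4]
gripper_width: 0.749
gripper_force: 0.0
```

jog_arm(
  plan=".99 -.37 0 0 0 0 -.5;.99 -.37 0 0 0 0 -.5;.99 -.37 0 0 0 0 -.5;.99 -.37 0 0 0 0 -.5;.99 -.37 0 0 0 0 -.5;0 0 0 0 0 0 -.5;0 0 0 0 0 0 -.5;0 0 0 0 0 0 -.5;0 0 0 0 0 0 -.5;0 0 0 0 0 0 -.5",
)

```text
time_s: 69.3
tcp_pos: [0.6151, -0.2082, 0.112]
ee_rot: [[0.008, -1.0, 0.0], [-1.0, -0.008, -0.0], [0.0, -0.0, -1.0]]
wrist_force: [0.6, -0.7, -0.2]
gripper_width: 0.754
gripper_force: 0.0
```

```bash
python3 di.py wrist side scene
```

```text
wrist 877 fit [ 614.9 -209.8] encl [ 614.8 -209.8] 25.2 z [0.0327 0.034 ]
side 68 fit [ 616.8 -207.9] encl [ 615.9 -207.9] 26.5 z [0.0312 0.0345]
side 136 fit [540.3 -10.2] encl [538.6  -9.8] 27.6 z [0.0767 0.0793]
side 143 fit [540.3  64.5] encl [540.5  64.2] 26.0 z [0.0768 0.0801]
scene 87 fit [541.8 -12.1] encl [540.9 -13.3] 27.4 z [0.0768 0.0799]
scene 85 fit [542.8  63.2] encl [542.5  64.3] 27.9 z [0.0772 0.0805]
scene 49 fit [ 618.8 -209.2] encl [ 618.8 -209.1] 26.0 z [0.0318 0.035 ]
[ 0.6152 -0.2085  0.1119] [[0.008, -1.0, 0.0], [-1.0, -0.008, -0.0], [0.0, -0.0, -1.0]] 0.7507628242828908
```

jog_arm(
  plan=".04 0 .9 0 0 0 -.5;0 0 1 0 0 0 -.5;0 0 1 0 0 0 -.5;0 0 .9 0 0 0 -.5;0 0 .6 0 0 0 -.5;0 0 .4 0 0 0 -.5;0 0 .2 0 0 0 -.5;0 0 .1 0 0 0 -.5;0 0 .07 0 0 0 -.5;0 0 0 0 0 0 -.5",
)

```text
time_s: 70.45
tcp_pos: [0.6156, -0.21, -0.0169]
ee_rot: [[0.007, -1.0, 0.001], [-1.0, -0.007, -0.0], [0.0, -0.001, -1.0]]
wrist_force: [0.2, 0.4, 0.4]
gripper_width: 0.75
gripper_force: 0.0
```

jog_arm(
  plan="0 0 0 0 0 0 1;0 0 0 0 0 0 1;0 0 0 0 0 0 1;0 0 0 0 0 0 1;0 0 0 0 0 0 1;0 0 0 0 0 0 1;0 0 0 0 0 0 1;0 0 0 0 0 0 1;0 0 0 0 0 0 1;0 0 0 0 0 0 1",
)

```text
time_s: 71.45
tcp_pos: [0.6154, -0.21, -0.0172]
ee_rot: [[0.007, -1.0, 0.001], [-1.0, -0.007, -0.0], [0.0, -0.001, -1.0]]
wrist_force: [-0.9, 0.3, 4.4]
gripper_width: 0.567
gripper_force: 30.0
```

jog_arm(
  plan="0 0 -.3 0 0 0 1;0 0 -.9 0 0 0 1;0 0 -1 0 0 0 1;0 0 -1 0 0 0 1;0 0 -1 0 0 0 1;0 0 -1 0 0 0 1;0 0 0 0 0 0 1;0 0 0 0 0 0 1;0 0 0 0 0 0 1;0 0 0 0 0 0 1",
)

```text
time_s: 72.45
tcp_pos: [0.6141, -0.2098, 0.1107]
ee_rot: [[0.007, -1.0, -0.003], [-1.0, -0.007, 0.001], [-0.001, 0.003, -1.0]]
wrist_force: [0.2, -0.5, -0.7]
gripper_width: 0.567
gripper_force: 30.0
```

jog_arm(
  plan="-1 .6 0 0 0 0 1;-1 .6 0 0 0 0 1;-1 .6 0 0 0 0 1;-1 .6 0 0 0 0 1;-1 .6 0 0 0 0 1;0 0 0 0 0 0 1;0 0 0 0 0 0 1;0 0 0 0 0 0 1;0 0 0 0 0 0 1;0 0 0 0 0 0 1",
)

```text
time_s: 73.45
tcp_pos: [0.5395, -0.0861, 0.1121]
ee_rot: [[0.006, -1.0, -0.0], [-1.0, -0.006, -0.0], [0.0, 0.0, -1.0]]
wrist_force: [0.6, -1.0, -0.8]
gripper_width: 0.567
gripper_force: 30.0
```

jog_arm(
  plan="0 0 .6 0 0 0 1;0 0 .8 0 0 0 1;0 0 .8 0 0 0 1;0 0 .5 0 0 0 1;0 0 .2 0 0 0 1;0 0 .15 0 0 0 1;0 0 .1 0 0 0 1;0 0 .1 0 0 0 1;0 0 .06 0 0 0 1;0 0 0 0 0 0 1",
)

```text
time_s: 74.45
tcp_pos: [0.5394, -0.0855, 0.0299]
ee_rot: [[0.007, -1.0, 0.0], [-1.0, -0.007, 0.0], [-0.0, -0.0, -1.0]]
wrist_force: [0.6, -0.2, -0.5]
gripper_width: 0.568
gripper_force: 30.0
```

```bash
python3 di.py side scene
```

```text
side 134 fit [539.4 -83.3] encl [539.9 -83.9] 26.6 z [0.0775 0.0811]
side 133 fit [540.4 -10.1] encl [540.5 -10.1] 26.0 z [0.0768 0.0794]
side 152 fit [540.4  64.8] encl [540.5  63.8] 26.4 z [0.0769 0.0794]
scene 88 fit [542.7 -12.4] encl [542.4 -13.7] 26.8 z [0.0764 0.0801]
scene 82 fit [541.5  63.5] encl [541.9  64.7] 26.8 z [0.076  0.0794]
scene 42 fit [ 658.1 -122.7] encl [ 654.7 -104.2] 19.9 z [0.0913 0.1012]
[ 0.5395 -0.0855  0.03  ] [[0.007, -1.0, 0.001], [-1.0, -0.007, 0.0], [-0.0, -0.001, -1.0]] 0.5664748187788304
```

jog_arm(
  plan="0 0 0 0 0 0 -.5;0 0 0 0 0 0 -.5;0 0 0 0 0 0 -.5;0 0 0 0 0 0 -.5;0 0 0 0 0 0 -.5;0 0 0 0 0 0 -.5;0 0 -.5 0 0 0 -.5;0 0 -1 0 0 0 -.5;0 0 -1 0 0 0 -.5;0 0 -1 0 0 0 -.5",
)

```text
time_s: 75.55
tcp_pos: [0.5394, -0.0856, 0.1191]
ee_rot: [[0.007, -1.0, 0.001], [-1.0, -0.007, -0.0], [0.0, -0.001, -1.0]]
wrist_force: [1.1, 0.1, -0.3]
gripper_width: 0.75
gripper_force: 0.0
```

jog_arm(
  plan="-1 .02 0 0 0 0 -.5;-1 .02 0 0 0 0 -.5;-1 .02 0 0 0 0 -.5;-1 .02 0 0 0 0 -.5;-1 .02 0 0 0 0 -.5;-1 .02 0 0 0 0 -.5;-1 .02 0 0 0 0 -.5;-1 .02 0 0 0 0 -.5;-1 .02 0 0 0 0 -.5;-1 .02 0 0 0 0 -.5",
)

```text
time_s: 76.55
tcp_pos: [0.5326, 0.1655, 0.1183]
ee_rot: [[0.007, -1.0, 0.001], [-1.0, -0.007, 0.001], [-0.001, -0.001, -1.0]]
wrist_force: [0.1, 0.2, 1.1]
gripper_width: 0.754
gripper_force: 0.0
```

jog_arm(
  plan="-1 .02 0 0 0 0 -.5;-1 .02 0 0 0 0 -.5;-1 .02 0 0 0 0 -.5;-1 .02 0 0 0 0 -.5;-1 .02 0 0 0 0 -.5;-1 .02 0 0 0 0 -.5;-1 .02 0 0 0 0 -.5;-1 .02 0 0 0 0 -.5;-1 .02 0 0 0 0 -.5;0 0 0 0 0 -1 -.5",
)

```text
time_s: 77.55
tcp_pos: [0.5265, 0.3924, 0.1179]
ee_rot: [[0.152, -0.988, 0.001], [-0.988, -0.152, 0.001], [-0.001, -0.002, -1.0]]
wrist_force: [-0.1, -1.0, -0.2]
gripper_width: 0.747
gripper_force: 0.0
```

jog_arm(
  plan="0 0 0 0 0 -1 -.5;0 0 0 0 0 -1 -.5;0 0 0 0 0 -1 -.5;0 0 0 0 0 -1 -.5;0 0 0 0 0 -1 -.5;0 0 0 0 0 -1 -.5;0 0 0 0 0 -1 -.5;0 0 0 0 0 -1 -.5;0 0 0 0 0 -1 -.5;0 0 0 0 0 -1 -.5",
)

```text
time_s: 78.55
tcp_pos: [0.5266, 0.3895, 0.1183]
ee_rot: [[1.0, -0.022, 0.001], [-0.022, -1.0, 0.001], [0.001, -0.001, -1.0]]
wrist_force: [0.1, 0.8, 0.5]
gripper_width: 0.748
gripper_force: 0.0
```

```bash
python3 di.py side scene; python3 look.py side scene wrist | grep -v diya
```

```text
side 129 fit [540.5 -83.6] encl [540.2 -83.6] 27.0 z [0.0765 0.0798]
side 135 fit [540.1 -10.2] encl [541.  -10.4] 26.6 z [0.0765 0.0799]
side 72 fit [539.9  65.2] encl [537.6  62.3] 25.2 z [0.0766 0.0797]
scene 88 fit [541.2 -84.5] encl [542.1 -85.7] 27.6 z [0.0762 0.08  ]
scene 85 fit [541.7 -11.6] encl [541.5 -12.2] 26.9 z [0.0763 0.0788]
scene 86 fit [542.1  64.2] encl [541.4  65.2] 26.9 z [0.0764 0.0819]
scene 40 fit [ 658.  -122.6] encl [ 655.6 -105.1] 19.8 z [0.0917 0.1023]
[0.5266 0.3895 0.1182] [[1.0, -0.028, 0.001], [-0.028, -1.0, 0.001], [0.001, -0.001, -1.0]] 0.7481397290452348
side scr 215 [array([ 478.6, -402.4]), array([37. , 89.4]), np.float64(89.7)] [69.1 72.9 76.1]
side bar 949 [array([526.2, 393.7]), array([250.2,  18.4]), np.float64(0.8)] [13.6 18.  20.9]
scene scr 207 [array([ 481.5, -402.2]), array([29.9, 93.7]), np.float64(89.5)] [68.9 72.4 77.1]
scene bar 398 [array([526.5, 392.4]), array([254.8,  17.6]), np.float64(0.7)] [13.3 18.  22.2]
wrist bar 3395 [array([527.5, 393.2]), array([243.4,  17. ]), np.float64(0.7)] [18.7 19.9 21.1]
```

jog_arm(
  plan="0 -.14 .6 0 0 -.29 -.5;0 0 1 0 0 0 -.5;0 0 1 0 0 0 -.5;0 0 1 0 0 0 -.5;0 0 .9 0 0 0 -.5;0 0 .6 0 0 0 -.5;0 0 .3 0 0 0 -.5;0 0 .15 0 0 0 -.5;0 0 .1 0 0 0 -.5;0 0 0 0 0 0 -.5",
)

```text
time_s: 79.8
tcp_pos: [0.5269, 0.3933, -0.0234]
ee_rot: [[1.0, 0.012, 0.001], [0.012, -1.0, 0.001], [0.001, -0.001, -1.0]]
wrist_force: [0.0, 0.3, -0.1]
gripper_width: 0.749
gripper_force: 0.0
```

jog_arm(
  plan="0 0 0 0 0 0 1;0 0 0 0 0 0 1;0 0 0 0 0 0 1;0 0 0 0 0 0 1;0 0 0 0 0 0 1;0 0 0 0 0 0 1;0 0 0 0 0 0 1;0 0 0 0 0 0 1;0 0 0 0 0 0 1;0 0 0 0 0 0 1",
)

```text
time_s: 80.8
tcp_pos: [0.5265, 0.3929, -0.0241]
ee_rot: [[1.0, 0.013, -0.0], [0.013, -1.0, -0.0], [-0.0, 0.0, -1.0]]
wrist_force: [0.3, -0.8, 0.1]
gripper_width: 0.183
gripper_force: 30.0
```

jog_arm(
  plan="0 0 -.3 0 0 0 1;0 0 -.9 0 0 0 1;0 0 -1 0 0 0 1;0 0 -1 0 0 0 1;0 0 -1 0 0 0 1;0 0 -1 0 0 0 1;0 0 -.8 0 0 0 1;0 0 0 0 0 0 1;0 0 0 0 0 0 1;0 0 0 0 0 0 1",
)

```text
time_s: 81.8
tcp_pos: [0.5256, 0.3921, 0.1242]
ee_rot: [[1.0, 0.012, -0.003], [0.012, -1.0, -0.002], [-0.003, 0.002, -1.0]]
wrist_force: [-0.1, -0.5, -2.1]
gripper_width: 0.18
gripper_force: 30.0
```

jog_arm(
  plan="0 0 0 0 0 1 1;0 0 0 0 0 1 1;0 0 0 0 0 1 1;0 0 0 0 0 1 1;0 0 0 0 0 1 1;0 0 0 0 0 1 1;0 0 0 0 0 1 1;0 0 0 0 0 1 1;0 0 0 0 0 1 1;0 0 0 0 0 1 1",
)

```text
time_s: 82.8
tcp_pos: [0.5259, 0.3922, 0.1239]
ee_rot: [[0.18, -0.984, -0.003], [-0.984, -0.18, -0.003], [0.002, 0.003, -1.0]]
wrist_force: [0.5, 0.3, -0.5]
gripper_width: 0.174
gripper_force: 30.0
```

jog_arm(
  plan="0 0 0 0 0 1 1;0 0 0 0 0 .29 1;0 0 0 0 0 0 1;.6 0 0 0 0 0 1;.9 0 0 0 0 0 1;.9 0 0 0 0 0 1;.9 0 0 0 0 0 1;.9 0 0 0 0 0 1;.9 0 0 0 0 0 1;.9 0 0 0 0 0 1",
)

```text
time_s: 83.8
tcp_pos: [0.5274, 0.241, 0.1259]
ee_rot: [[0.007, -1.0, -0.0], [-1.0, -0.007, -0.0], [0.0, 0.0, -1.0]]
wrist_force: [-0.5, 0.8, -0.4]
gripper_width: 0.18
gripper_force: 30.0
```

jog_arm(
  plan=".9 0 0 0 0 0 1;.9 0 0 0 0 0 1;.9 0 0 0 0 0 1;.9 0 0 0 0 0 1;.9 0 0 0 0 0 1;.9 0 0 0 0 0 1;.9 0 0 0 0 0 1;.9 0 0 0 0 0 1;.9 0 0 0 0 0 1;.9 0 0 0 0 0 1",
)

```text
time_s: 84.8
tcp_pos: [0.5286, 0.0161, 0.126]
ee_rot: [[0.007, -1.0, -0.0], [-1.0, -0.007, 0.0], [-0.0, 0.0, -1.0]]
wrist_force: [0.4, -0.2, -0.1]
gripper_width: 0.178
gripper_force: 30.0
```

jog_arm(
  plan=".6 0 0 0 0 0 1;.5 0 0 0 0 0 1;0 -.8 0 0 0 0 1;0 -.8 0 0 0 0 1;0 -.8 0 0 0 0 1;0 -.8 0 0 0 0 1;0 -.8 0 0 0 0 1;0 -.6 0 0 0 0 1;0 -.43 0 0 0 0 1;0 0 0 0 0 0 1",
)

```text
time_s: 85.8
tcp_pos: [0.6559, -0.0088, 0.1253]
ee_rot: [[0.007, -1.0, -0.0], [-1.0, -0.007, -0.0], [0.0, 0.0, -1.0]]
wrist_force: [0.3, -0.0, -1.7]
gripper_width: 0.183
gripper_force: 30.0
```

```bash
cat > bar.py <<'E'
from fit import *
s=r.sense();print(s['tcp_pos'].round(4),s['ee_rot'].round(3).tolist())
for n in('wrist','side','scene'):
    p,d,K,E=cap(n);W=cloud(n,p,d,K,E); save('b_%s.png'%n,p)
    for nm,b in dict(bar=(.60,.71,-.17,.15,.112,.178),barR=(.60,.71,-.17,-.05,.112,.178),barL=(.60,.71,.03,.15,.112,.178),crR=(.6,.71,-.125,-.08,.093,.105),crL=(.6,.71,.065,.105,.093,.105)).items():
        h=cv2.cvtColor(p,cv2.COLOR_RGB2HSV)
        m=box(W,*b)&(h[...,0]>8)&(h[...,0]<30)&(h[...,1]>50)&(h[...,2]>60)
        if m.sum()>15: rect(W,m,n+' '+nm)
E
python3 bar.py
```

```text
[ 0.6559 -0.0088  0.1253] [[0.007, -1.0, -0.0], [-1.0, -0.007, -0.0], [0.0, 0.0, -1.0]]
wrist bar 8677 [array([658.2, -55.5]), array([ 33.6, 154.2]), np.float64(4.9)] [168.1 169.3 170.5]
wrist barR 5479 [array([655.4, -91.2]), array([16.6, 82.6]), np.float64(0.5)] [168.2 169.4 170.5]
wrist crR 405 [array([ 653.8, -105. ]), array([38.4, 14.2]), np.float64(0.4)] [ 98.3 100.9 102.1]
side bar 481 [array([657.7,  41.1]), array([155.8,  33.1]), np.float64(86.6)] [154.8 167.2 169.8]
side barL 324 [array([654.7,  75. ]), array([17.7, 89.8]), np.float64(0.2)] [154.5 167.1 169.7]
side crR 21 [array([ 650. , -108.8]), array([14., 32.]), np.float64(60.3)] [ 95.5  98.8 101.1]
side crL 60 [array([655.1,  85.2]), array([38.8, 17.6]), np.float64(1.8)] [ 93.6  98.5 101. ]
scene bar 529 [array([656.8,  -8.1]), array([ 22.6, 249.6]), np.float64(0.5)] [153.6 166.  170.1]
scene barR 206 [array([ 656.8, -100. ]), array([20.6, 66. ]), np.float64(0.9)] [154.1 166.  170.2]
scene barL 282 [array([656.2,  73.3]), array([22.5, 86.6]), np.float64(1.7)] [153.4 166.2 170.2]
scene crR 35 [array([ 656. , -106.4]), array([39.9, 14.1]), np.float64(3.4)] [ 93.7  98.1 102.5]
scene crL 36 [array([654.1,  84.9]), array([43. , 13.5]), np.float64(2.5)] [ 93.4  97.7 101.1]
```

jog_arm(
  plan=".06 .04 0 0 0 0 1;0 0 .5 0 0 0 1;0 0 .6 0 0 0 1;0 0 .5 0 0 0 1;0 0 .2 0 0 0 1;0 0 .1 0 0 0 1;0 0 .1 0 0 0 1;0 0 .1 0 0 0 1;0 0 .1 0 0 0 1;0 0 0 0 0 0 1",
)

```text
time_s: 86.95
tcp_pos: [0.654, -0.0102, 0.0708]
ee_rot: [[0.007, -1.0, -0.0], [-1.0, -0.007, 0.0], [-0.0, 0.0, -1.0]]
wrist_force: [-0.6, 0.6, -2.0]
gripper_width: 0.18
gripper_force: 30.0
```

jog_arm(
  plan="0 0 .1 0 0 0 1;0 0 .08 0 0 0 1;0 0 .08 0 0 0 1;0 0 .06 0 0 0 1;0 0 .06 0 0 0 1;0 0 .04 0 0 0 1;0 0 0 0 0 0 1;0 0 0 0 0 0 1;0 0 0 0 0 0 1;0 0 0 0 0 0 1",
)

```text
time_s: 87.95
tcp_pos: [0.6542, -0.0102, 0.0605]
ee_rot: [[0.007, -1.0, 0.0], [-1.0, -0.007, 0.0], [-0.0, -0.0, -1.0]]
wrist_force: [-0.8, 0.5, -1.1]
gripper_width: 0.176
gripper_force: 30.0
```

```bash
sed -i 's/.112,.178/.089,.108/g' bar.py; python3 bar.py; python3 -c "
import cv2,numpy as np
a=cv2.imread('pics/b_side.png')[110:270,240:420];b=cv2.imread('pics/b_scene.png')[130:270,240:420]
cv2.imwrite('pics/b3.png',np.hstack([cv2.resize(a,(400,356)),cv2.resize(b,(400,356))]))"
```

```text
[ 0.6542 -0.0102  0.0605] [[0.007, -1.0, 0.0], [-1.0, -0.007, 0.0], [-0.0, -0.0, -1.0]]
wrist bar 9825 [array([652.3, -57.2]), array([ 38.2, 153.8]), np.float64(1.9)] [100.4 104.5 105.7]
wrist barR 6657 [array([653.5, -92. ]), array([38.2, 84.2]), np.float64(1.6)] [100.4 104.5 105.7]
wrist crR 3062 [array([ 653.8, -102.7]), array([38.3, 44.7]), np.float64(0.8)] [100.  104.  104.9]
side bar 499 [array([653.6,  43.6]), array([148.7,  38.2]), np.float64(88.5)] [ 91.3 102.  105.1]
side barL 361 [array([654.1,  74. ]), array([87.9, 38.2]), np.float64(87.7)] [ 91.1 101.7 105.1]
side crL 164 [array([654.6,  84.4]), array([38.7, 36.3]), np.float64(44.4)] [ 94.3 101.3 104.2]
scene bar 522 [array([655.7,  -9.3]), array([ 41.7, 249.2]), np.float64(0.9)] [ 91.1 100.7 105.1]
scene barR 212 [array([ 658.6, -100.8]), array([67.3, 39.5]), np.float64(72.4)] [ 92.  100.6 105. ]
scene barL 273 [array([657.6,  73.3]), array([40. , 83.6]), np.float64(12.3)] [ 90.9 100.6 104.9]
scene crR 129 [array([ 657.1, -102.8]), array([41.4, 40.6]), np.float64(51.3)] [ 94.1 100.5 104.5]
scene crL 124 [array([656. ,  85.3]), array([35.8, 38.1]), np.float64(40.7)] [ 94.4 100.7 104.5]
```

View pics/b3.png

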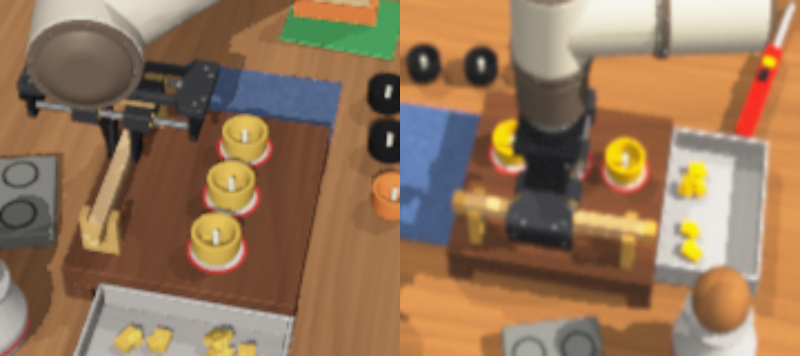

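jog_arm(
  plan="0 0 .04 0 0 0 1;0 0 .02 0 0 0 1;0 0 0 0 0 0 1;0 0 0 0 0 0 1;0 0 0 0 0 0 -.3;0 0 0 0 0 0 -.3;0 0 0 0 0 0 -.3;0 0 0 0 0 0 -.3;0 0 0 0 0 0 -.3;0 0 0 0 0 0 -.3",
)

```text
time_s: 89.1
tcp_pos: [0.6542, -0.0102, 0.059]
ee_rot: [[0.007, -1.0, 0.0], [-1.0, -0.007, 0.0], [-0.0, -0.0, -1.0]]
wrist_force: [0.8, 0.8, 0.2]
gripper_width: 0.614
gripper_force: 0.0
```

jog_arm(
  plan="0 0 -.3 0 0 0 -.3;0 0 -1 0 0 0 -.3;0 0 -1 0 0 0 -.3;0 0 -1 0 0 0 -.3;0 0 -1 0 0 0 -.3;0 0 -1 0 0 0 -.3;0 0 -1 0 0 0 -.3;0 0 0 0 0 0 -.3;0 0 0 0 0 0 -.3;0 0 0 0 0 0 -.3",
)

```text
time_s: 90.1
tcp_pos: [0.6534, -0.0102, 0.2153]
ee_rot: [[0.007, -1.0, -0.002], [-1.0, -0.007, 0.0], [-0.0, 0.002, -1.0]]
wrist_force: [-0.5, -0.5, 0.3]
gripper_width: 0.649
gripper_force: 0.0
```

```bash
python3 bar.py; python3 di.py wrist side scene; python3 chips.py; python3 look.py scene|grep scr
```

```text
[ 0.6534 -0.0102  0.2153] [[0.007, -1.0, -0.002], [-1.0, -0.007, 0.0], [-0.0, 0.002, -1.0]]
wrist bar 3368 [array([653.4,  -9.1]), array([ 37.5, 250. ]), np.float64(0.1)] [100.9 102.8 104.1]
wrist barR 1572 [array([653.6, -92. ]), array([37.5, 84.1]), np.float64(0.0)] [100.4 102.8 104.1]
wrist barL 616 [array([649.7,  73.1]), array([85.9, 36.5]), np.float64(79.0)] [101.3 102.8 103.9]
wrist crR 952 [array([ 653.6, -102.8]), array([37.5, 44.2]), np.float64(0.2)] [ 99.9 102.6 104. ]
wrist crL 246 [array([652.5,  95.5]), array([37. , 18.8]), np.float64(3.0)] [100.6 102.7 103.9]
side bar 778 [array([654.9,  -8.9]), array([ 39.1, 253.4]), np.float64(0.4)] [ 91.2 100.8 103.7]
side barR 232 [array([653.3, -93.7]), array([37.9, 85.8]), np.float64(16.4)] [ 91.8 100.7 103.9]
side barL 350 [array([651. ,  74.7]), array([87. , 38.9]), np.float64(78.2)] [ 90.5 100.3 103.5]
side crR 135 [array([ 654.3, -103.8]), array([37.6, 39.8]), np.float64(39.5)] [ 94.6 100.8 104.3]
side crL 166 [array([653.9,  87.3]), array([37.8, 35.3]), np.float64(36.9)] [ 96.2 100.5 103.5]
scene bar 727 [array([657.2,  -9.7
[... 1743 characters left out ...]
 155.0] [21.0, 31.0] 0.5 [3.0, 12.0, 15.1]
side 259 [507.0, 150.0] [49.0, 51.0] 11.1 [4.1, 13.2, 24.3]
side 45 [308.0, 234.0] [30.0, 11.0] 78.8 [17.8, 24.5, 26.7]
scene 20 [305.0, 242.0] [15.0, 24.0] 61.1 [16.2, 21.2, 28.4]
scene 126 [542.0, -97.0] [68.0, 40.0] 57.3 [49.8, 68.4, 78.5]
scene 156 [529.0, -6.0] [40.0, 79.0] 84.7 [50.6, 67.6, 78.3]
scene 240 [529.0, 62.0] [78.0, 50.0] 7.1 [48.3, 69.0, 79.0]
scene 132 [506.0, 157.0] [34.0, 57.0] 77.9 [2.6, 13.2, 26.6]
scene 104 [595.0, 162.0] [53.0, 24.0] 10.1 [4.5, 11.5, 16.9]
[ 0.65408208 -0.01021934  0.21609087] [-0.87859546 -0.29809801 -0.31669911]
scene scr 206 [array([ 480.2, -402.1]), array([30.1, 93. ]), np.float64(90.0)] [68.8 72.  76. ]
```

All checks pass: the bar lies in both notches with its top at 102 mm, the diyas are within about 2 mm of their marks, the chips are in the tray, and the scraper stands on its mat. Handing in.

```bash
python3 -c "
from station import r
print(r.finish_job())"
```

```text
the job is handed in; nothing more can be done
None
```

The job is handed in, but no verdict came back. By my last camera checks, all five chips are in the tray, the scraper stands on its green mat, the three diyas sit within about 2 mm of their marks, and the bar lies in both cradles. I moved none of the bystanders. The real fingertips are about 31 mm above the reported TCP, so my first tries at the diyas closed above them and touched nothing until I corrected for that.

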